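Log the Petri dishes and stack them for the incubator

ROBOT

A 7-joint arm with a two-finger parallel gripper is mounted at the origin on a cart in front of the work surface, level with it; the furniture and walls round the work are solid. World frame = base frame: x ahead of the robot, y to its left, z up, the work surface at z = 0. Lengths are in m, angles in rad, forces in N, time in s.
With the tool pointing down it reaches from about 0.4 to 0.925 m from the base axis. Payload 4.1 kg.
Tool frame: the origin (TCP) lies midway between the tips of the shut fingers; the grasp point (between the pads) lies 19 mm behind it; z points along the fingers, x is the direction in which the jaws open and shut, and the axes are right-handed (so a half turn about z gives the same grasp; the last joint's range is limited). The gripper opens to 85 mm and grips with 20 to 120 N. Pads are 22 mm wide; open, the fingers measure 114 mm over their backs; the gripper's body (76 mm by 85 mm) begins 54 mm behind the grasp point. The pads swing forward as they close: fully open they stand 13 mm farther back than shut.
Start: joints at [-1.441, 0.398, 0.045, 1.537, -0.019, 1.207, -0.051], TCP at [0.147, 0.633, 0.231] pointing down, gripper open.
Joint ranges: [-2.82, 2.82], [-0.49, 2.23], [-1.37, 1.46], [0, 2.46], [-1.36, 4.5], [0.23, 2], [-2.94, 2.94]. Speed limits (rad/s): [2.57, 2.57, 3.14, 3.14, 3.14, 3.14, 3.14].

INTERFACE

Orientations are given as a 3x3 rotation matrix whose columns are the frame's x, y, z axes.
In Python, from station import readout, cams, order gives the robot as it stands. The module is installed in compiled form; this text tells all that it offers.
- The arm moves only by the shell command python3 -m jog 'ROWS' [FORCE]. ROWS is JSON, a list of rows, each a list of 7 numbers: the shift along the tool's x, y, z in mm, then the turn, a rotation vector about the tool's x, y, z in degrees, then the gripper command: -1 is fully open, 1 is shut, values between are in proportion. A call has exactly 8 rows; each row is the pose to reach, as a shift and turn from the pose commanded when the call began, along the tool's axes at that moment; what a row does not reach only later rows make up. A row lasts 1/8 s, in which the tool goes at most 62.5 mm and 10.7 degrees, less where a joint would pass 70% of its speed; a pose out of reach is approached as far as the arm can. A call with a gripper value outside its range is refused whole. The fingers move at their own pace and stop on an object; FORCE is the grip in N (left out, the last holds). Time passes only in rows, so rows that repeat a pose let the fingers close, or fill a call up. It gives the time, the measured TCP pose, the force and the opening at its end, in the units of the state.
- readout.get_obs(): the state, without advancing time (a new reading comes with each control period).
- cams.snapshot(name): name is "scene" or "top" or "wrist"; returns a dict with "frame" (480x640x3 uint8, red, green, blue), "mtx" (3x3 intrinsics, pixels), "R" (3x3) and "t" (3): a world point X has camera coordinates R X + t. Camera axes: x right, y down, z forward; pixel columns grow to the right and rows downward; lengths in m; the calibration is good to about 2 mm. A picture is of the moment at which its call begins. There is no depth.
- order.sign_off(): hands the job in, once; it reports no verdict.
The state is a dict: "t": time; "q": joint angles; "joint_vel": joint speeds; "tau": joint torques, N m; "tool_pos": TCP position; "tool_rot": TCP orientation; "wrist_force": force on the tool from outside, world axes, zero at the start; "torque": the same for the moment, N m; "finger_gap": finger opening in m.
Only numpy, scipy, OpenCV 4.12 (cv2) and the standard library are available. Lean on these libraries where they do the work, as an engineer would, in place of code of your own. Each camera call takes 0.05 s, during which the arm holds its last target.

TASK

Log in the loose Petri dishes: take the bar-code reader out of its cradle, hold it steadily aimed at the label of each loose dish for a good second without touching the dish, going from the left-most to the right-most, and stand the reader back in its cradle. Then stack these dishes in the same order (left-most lowest) squarely on the pile in the dish carrier, which is of unknown height, lowering each gently until it rests, and put the cover cap fully home on top. Leave the other things on the bench alone.

Things in the scene. Friction and masses are not known exactly. Their poses are not given: they have to be found in the camera images.
- dish_1: Petri dish, first place from the left (y positive) in the row of loose dishes in front of the robot, which holds three or four (one may be absent: None); round, closed, solid, 58 mm across (the lowest 4 mm: 54 mm), 15 mm high; origin at the centre of its underside, z up. Keep moves here low: a shelf hangs 0.62 m above the bench beyond x = 0.59 m, its beam 0.56 m beyond x = 0.69 m.
- dish_1_label (a point): middle of the bar-code label on top of that dish, 15.5 mm above its underside on its axis; label 36 mm long along x, 16 mm wide along y (the bars stand across x); z up, out of the label.
- dish_2: Petri dish, second place from the left (y positive) in the row of loose dishes in front of the robot, which holds three or four (one may be absent: None); round, closed, solid, 58 mm across (the lowest 4 mm: 54 mm), 15 mm high; origin at the centre of its underside, z up. Keep moves here low: a shelf hangs 0.62 m above the bench beyond x = 0.59 m, its beam 0.56 m beyond x = 0.69 m.
- dish_2_label (a point): middle of the bar-code label on top of that dish, 15.5 mm above its underside on its axis; label 36 mm long along x, 16 mm wide along y (the bars stand across x); z up, out of the label.
- dish_3: Petri dish, third place from the left (y positive) in the row of loose dishes in front of the robot, which holds three or four (one may be absent: None); round, closed, solid, 58 mm across (the lowest 4 mm: 54 mm), 15 mm high; origin at the centre of its underside, z up. Keep moves here low: a shelf hangs 0.62 m above the bench beyond x = 0.59 m, its beam 0.56 m beyond x = 0.69 m.
- dish_3_label (a point): middle of the bar-code label on top of that dish, 15.5 mm above its underside on its axis; label 36 mm long along x, 16 mm wide along y (the bars stand across x); z up, out of the label.
- dish_4: Petri dish, fourth place from the left (y positive) in the row of loose dishes in front of the robot, which holds three or four (one may be absent: None); round, closed, solid, 58 mm across (the lowest 4 mm: 54 mm), 15 mm high; origin at the centre of its underside, z up. Keep moves here low: a shelf hangs 0.62 m above the bench beyond x = 0.59 m, its beam 0.56 m beyond x = 0.69 m.
- dish_4_label (a point): middle of the bar-code label on top of that dish, 15.5 mm above its underside on its axis; label 36 mm long along x, 16 mm wide along y (the bars stand across x); z up, out of the label.
- reader: cordless bar-code reader standing upright in its cradle; 160 mm tall, about 0.17 kg. Origin at the centre of its flat foot, z up along the handle, x forward. Foot and lower body 36 mm (x) by 46 mm (y) up to z = 74 mm; above it the handle to grip, 29 mm (x) by 34 mm (y), z = 74 to 160 mm. The nose juts forward to x = 53 mm between z = 22 and 82 mm, 46 mm wide.
- reader_window (a point): centre of the window on the nose, at x = 41, z = 31 mm of the reader. z: along the beam, leaning 35 degrees forward from straight down; x: scan line (= reader's y). It reads by itself a label 40 to 120 mm ahead (80 is best), up to 10 mm off the beam's axis, scan line along the label within 20 degrees (either way round), beam within 50 degrees of square, both still.
- cradle: charging cradle of the reader, fixed to the bench; origin on the bench below the pocket, z up, x the way the reader's nose points. The pocket takes the reader's foot with 2.8 mm play on each side: floor 12 mm above the bench, side walls up to 50 mm, back wall up to 54 mm, front lip up to 21 mm; above the lip the front is open for the nose.
- cradle_seat (a point): centre of the pocket's floor, 12 mm above the bench: where the reader's origin is when it stands in the cradle.
- carrier: aluminium dish carrier fixed to the bench: a disc 88 mm across, 8 mm thick; origin on the bench at its centre, z up. Four 6 mm steel pins with pointed tops stand on a circle 71 mm across, at 50, 130, 230 and 310 degrees from its x axis, up to 38 mm above the bench; they centre a dish with 3.5 mm play. Clear gap for a finger: 48 mm at its +x and -x sides, 39 mm at +y and -y.
- carrier_plate (a point): centre of the carrier plate's top, 8 mm above the bench. A pile of one to three dishes like the loose ones already stands on it; how many is not reported, so the height of the pile's top (23, 38 or 53 mm above the bench) has to be seen or felt.
- cap: aluminium cover cap for the pile, 69 mm across, with a black knob; origin at the centre of its lower rim, z up. Skirt 63 mm inside, 9 mm deep, top face 13 mm up; the knob above it is 22 mm across between z = 22 and 38 mm. About 0.09 kg.
- cap_seat (a point): centre of the cap's inner face, 9 mm above its lower rim: it rests on the lid of the top dish when the cap is home.
- marker: white marker pen 135 mm long lying on the bench; a bystander to be left where it is. Origin at the centre of its underside.
- timer: lab timer 62x66x21 mm; a bystander to be left where it is. Origin at the centre of its underside.
There are look-alikes about, which are no part of the job. Leave any red look-alike of the carrier alone.

How it is judged:
By the outcome, as a careful person would: the job done as asked, in the order asked, and still so for the second after the job is handed in, with the robot touching nothing.
Of pile_1, pile_2, pile_3 only 1 to 1 are there at a start; the rules pass over those that are not, and their reading is None.
Of dish_1, dish_2, dish_3, dish_4 only 3 to 4 are there at a start; the rules pass over those that are not, and their reading is None.
At some moment in a run one of dish_4, cap may be knocked a few centimetres aside while the robot is not near it.
It also fails if it takes over 210 s, if anything falls off the work surface, if the arm or the gripper's body presses on something with over 40 N, if the wrist force passes 120 N, or if a joint passes its speed limit or range.

## Working session

There is one attempt and no reset: what is moved stays moved. The work goes in short steps, Python scripts to look and compute and a shell command to move; the robot and the scene stay as the last step left them, time stands still between calls to the robot, and variables do not carry over. Pictures are saved under pics/ and viewed, and the job is handed in when it is done.

```bash
mkdir -p pics
cat > h.py <<'E'
import numpy as np, cv2
from station import readout, cams, order
def snap(name,fn=None):
    s=cams.snapshot(name)
    if fn: cv2.imwrite('pics/'+fn+'.png',s['frame'][:,:,::-1])
    s['R']=np.array(s['R']);s['t']=np.array(s['t']);s['mtx']=np.array(s['mtx']);return s
def ray(s,u,v):
    d=s['R'].T@(np.linalg.inv(s['mtx'])@np.array([u,v,1.]));c=-s['R'].T@s['t'];return c,d
def onz(s,u,v,z):
    c,d=ray(s,u,v);return c+d*(z-c[2])/d[2]
def proj(s,X):
    p=s['mtx']@(s['R']@np.array(X)+s['t']);return p[:2]/p[2]
def two(s1,p1,s2,p2):
    A=[];b=[]
    M=np.zeros((3,3));r=np.zeros(3)
    for s,p in((s1,p1),(s2,p2)):
        c,d=ray(s,*p);d/=np.linalg.norm(d);P=np.eye(3)-np.outer(d,d);M+=P;r+=P@c
    return np.linalg.solve(M,r)
def st():
    o=readout.get_obs();print('t',round(o['t'],2),'pos',np.round(np.array(o['tool_pos'])*1000,1),'gap',round(o['finger_gap']*1000,1),'F',np.round(o['wrist_force'],1));print(np.round(o['tool_rot'],3).tolist(),'q',np.round(o['q'],2));return o
E
python3 - <<'E'
from h import *
st()
for n in('scene','top','wrist'):
    s=snap(n,n+'0');print(n,s['mtx'].tolist(),np.round(s['R'],3).tolist(),-s['R'].T@s['t'])
E
```

```text
t 0.0 pos [147.3 632.4 230.3] gap 85.2 F [-0.5  0.3 -0.1]
[[0.227, 0.974, -0.0], [0.974, -0.227, -0.002], [-0.002, 0.0, -1.0]] q [-1.44  0.4   0.05  1.54 -0.02  1.21 -0.05]
scene [[577.7447187505016, 0.0, 315.6113368908626], [0.0, 577.7447187505016, 243.17357970013316], [0.0, 0.0, 1.0]] [[-0.661, -0.75, -0.005], [-0.321, 0.289, -0.902], [0.678, -0.595, -0.432]] [-0.57548221  1.00091873  0.73836572]
top [[465.9817952401253, 0.0, 318.5287261778569], [0.0, 465.9817952401253, 234.20624141112214], [0.0, 0.0, 1.0]] [[-0.025, -1.0, -0.005], [-0.993, 0.025, -0.114], [0.114, 0.002, -0.993]] [0.40615831 0.03778875 1.16730971]
wrist [[346.7518046101658, 0.0, 318.7800549087075], [0.0, 346.7518046101658, 243.16329818639255], [0.0, 0.0, 1.0]] [[0.226, 0.974, -0.003], [0.929, -0.215, 0.3], [0.292, -0.07, -0.954]] [0.07192785 0.65020096 0.37357502]
```

View pics/scene0.png

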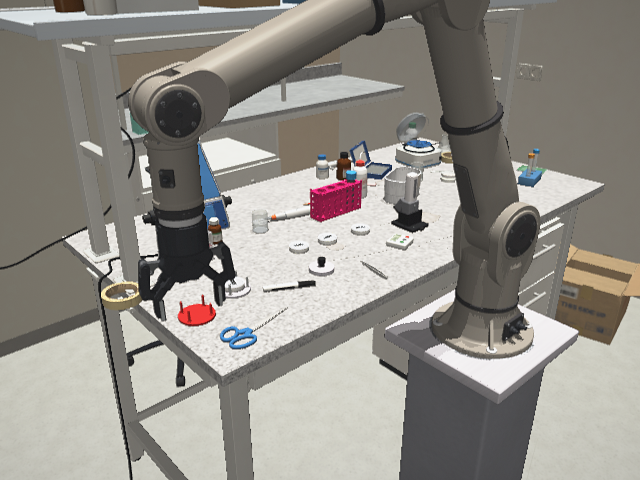

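View pics/top0.png

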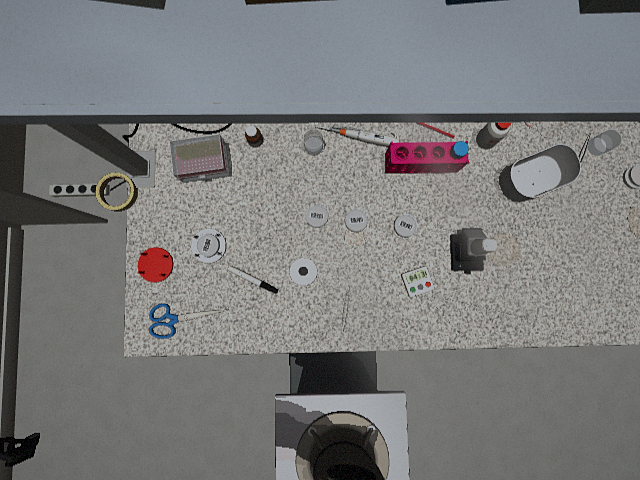

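View pics/wrist0.png

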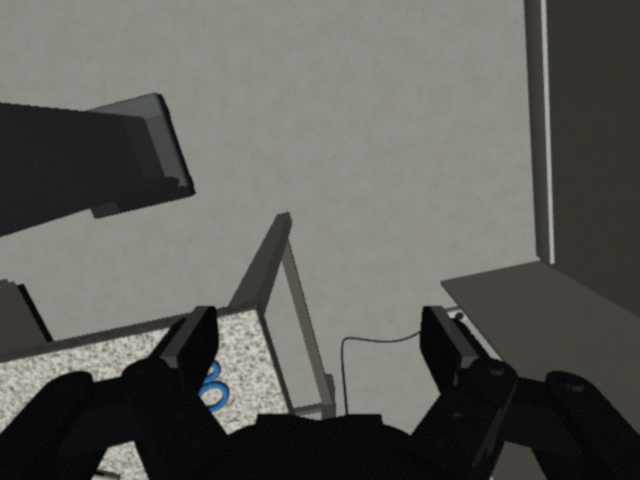

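Run:
```python
from h import *
a=cv2.imread('pics/top0.png')
cv2.imwrite('pics/topc.png',cv2.resize(a[180:310,120:320],None,fx=4,fy=4,interpolation=cv2.INTER_CUBIC))
cv2.imwrite('pics/topd.png',cv2.resize(a[180:310,290:520],None,fx=3.4,fy=3.4,interpolation=cv2.INTER_CUBIC))
b=cv2.imread('pics/scene0.png')
cv2.imwrite('pics/scd.png',cv2.resize(b[160:290,280:450],None,fx=4,fy=4,interpolation=cv2.INTER_CUBIC))
```

```text
(no output)
```

View pics/topc.png

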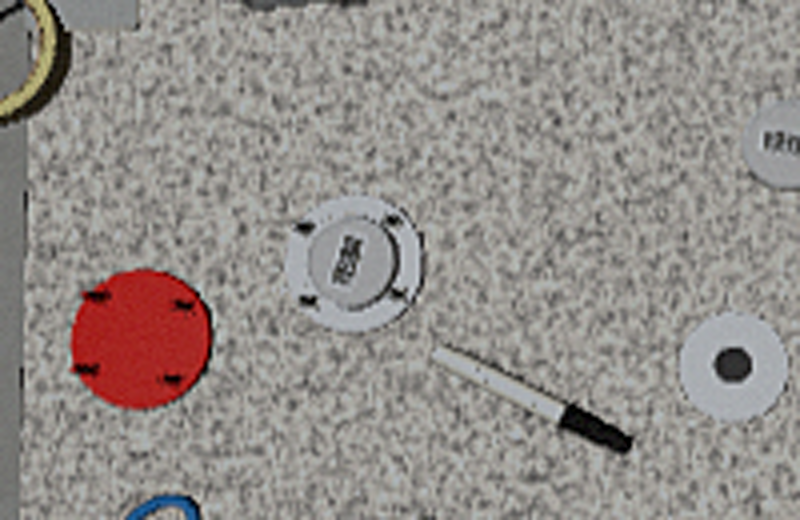

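View pics/topd.png

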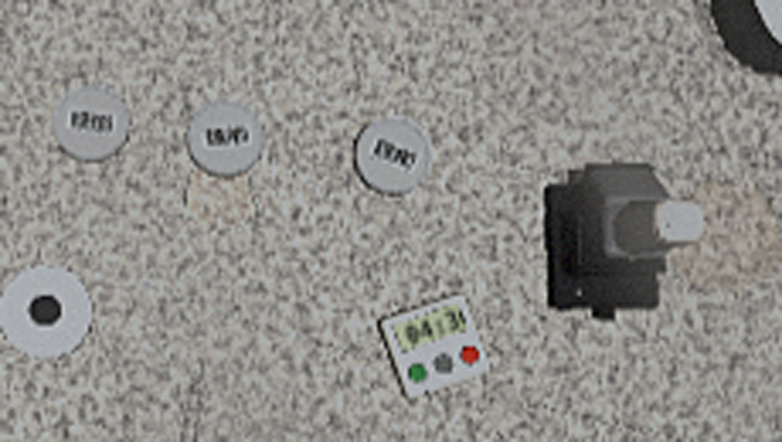

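View pics/scd.png

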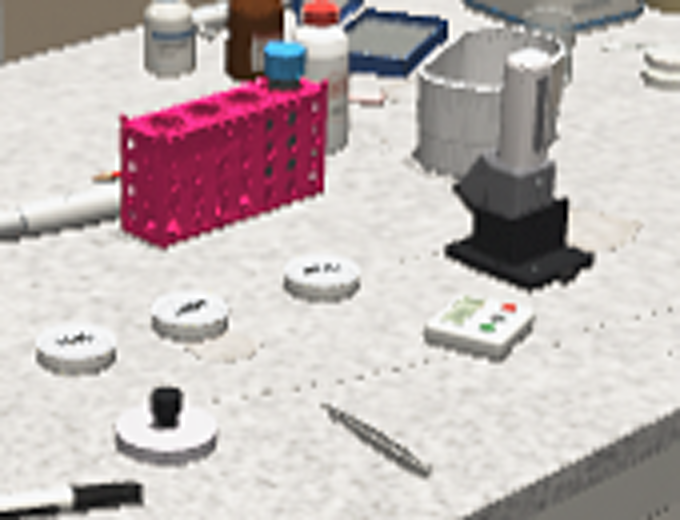

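Run:
```python
from h import *
s=snap('top');f=s['frame']
g=cv2.cvtColor(f,cv2.COLOR_RGB2HSV)
# dark label bars within ROI
for n,(u,v) in dict(d1=(317,216),d2=(356,219),d3=(405.5,225.5),pile=(208,245),cap=(303,271)).items():
    for z in ((0.0155,) if n[0]=='d' else (0.023,0.038,0.053) if n=='pile' else (0.013,0.038)):
        print(n,z,np.round(onz(s,u,v,z)*1000,1))
    if n!='cap':
        r=f[v.__int__()-12:int(v)+13,int(u)-12:int(u)+13].astype(int).max(2) if 0 else f[int(v)-11:int(v)+12,int(u)-11:int(u)+12].max(2)
        yy,xx=np.mgrid[-11:12,-11:12]
        m=(r<90)&(yy**2+xx**2<100)
        x=xx[m]+int(u);y=yy[m]+int(v)
        print(m.sum(),x.mean(),y.mean(),end=' ')
        P=np.array([onz(s,a,b,0.0155)[:2] for a,b in zip(x,y)]);w,V=np.linalg.eigh(np.cov(P.T));d=V[:,1];print('len dir deg',np.degrees(np.arctan2(d[1],d[0])),w)
```

```text
d1 0.0155 [584.4  43.1  15.5]
21 316.0952380952381 214.9047619047619 len dir deg 79.54135690220836 [7.47073070e-06 9.20348101e-05]
d2 0.0155 [574.4 -54.   15.5]
22 355.8636363636364 219.45454545454547 len dir deg 91.30919891983322 [6.92942321e-06 7.98576994e-05]
d3 0.0155 [ 554.8 -176.7   15.5]
24 405.3333333333333 224.29166666666666 len dir deg 68.0926052536027 [7.53974305e-06 8.77100600e-05]
pile 0.023 [517.9 313.8  23. ]
pile 0.038 [516.4 310.2  38. ]
pile 0.053 [515.  306.6  53. ]
33 206.42424242424244 244.45454545454547 len dir deg 161.91959478520903 [1.30339525e-05 6.96240472e-05]
cap 0.013 [448.3  81.1  13. ]
cap 0.038 [447.4  80.2  38. ]
```

Run:
```python
from h import *
s=snap('top');c=snap('scene')
print(np.round(onz(s,489.5,245,0.172)*1000,1),two(s,(489.5,245),c,(411.7,173.7)))
f=s['frame'];cv2.imwrite('pics/rd.png',cv2.resize(f[215:285,435:520],None,fx=9,fy=8.5,interpolation=cv2.INTER_CUBIC)[:,:,::-1])
```

```text
[ 487.9 -325.1  172. ] [ 0.48942451 -0.32525295  0.16829989]
```

View pics/rd.png

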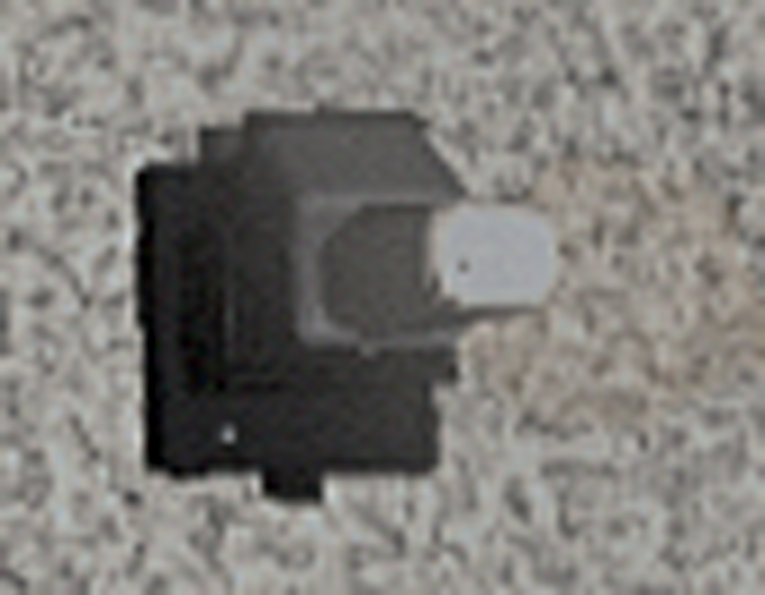

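```bash
cat >> h.py <<'E'
from scipy.spatial.transform import Rotation as Ro
def down(yaw): # tool x at yaw deg in world, z down
    c,s_=np.cos(np.radians(yaw)),np.sin(np.radians(yaw));return np.array([[c,s_,0],[s_,-c,0],[0,0,-1]])
def go(p,R=None):
    o=st();T=np.array(o['tool_rot']);d=T.T@(np.array(p)/1000-np.array(o['tool_pos']))*1000
    w=Ro.from_matrix(T.T@(R if R is not None else T)).as_rotvec(degrees=True)
    print('SHIFT',np.round(d,1),'TURN',np.round(w,2),'dist',round(float(np.linalg.norm(d))))
E
python3 -c "
from h import *
go([430,230,260],down(0))"
```

```text
t 0.3 pos [147.4 632.9 231. ] gap 85.4 F [-0.6  0.   0.6]
[[0.227, 0.974, -0.0], [0.974, -0.227, -0.001], [-0.001, 0.0, -1.0]] q [-1.44  0.4   0.05  1.54 -0.02  1.21 -0.05]
SHIFT [-328.3  366.6  -28.8] TURN [2.000e-02 3.000e-02 7.689e+01] dist 493
```

```bash
python3 -m jog '[[-41,46,-10,0,0,9.6,-1],[-82,92,-20,0,0,19.2,-1],[-123,138,-29,0,0,28.8,-1],[-164,183,-29,0,0,38.4,-1],[-205,229,-29,0,0,48,-1],[-246,275,-29,0,0,57.6,-1],[-287,321,-29,0,0,67.2,-1],[-328,367,-29,0,0,76.9,-1]]' 40; python3 -c "
from h import *
go([475,-310,280],down(0))"
```

```text
t: 1.3
tool_pos: [0.4314, 0.2288, 0.2607]
tool_rot: [[1.0, -0.005, 0.001], [-0.005, -1.0, 0.001], [0.001, -0.001, -1.0]]
wrist_force: [0.2, 0.9, -0.4]
finger_gap: 0.0856
t 1.3 pos [431.4 228.8 260.7] gap 85.6 F [ 0.2  0.9 -0.4]
[[1.0, -0.005, 0.001], [-0.005, -1.0, 0.001], [0.001, -0.001, -1.0]] q [-1.04  0.09  0.5   1.88 -0.05  1.18 -0.53]
SHIFT [ 46.5 538.5 -20. ] TURN [-0.07 -0.04 -0.31] dist 541
```

```bash
python3 -m jog '[[7,60,-5,0,0,0,-1],[14,120,-10,0,0,0,-1],[21,180,-20,0,0,0,-1],[28,240,-20,0,0,0,-1],[35,300,-20,0,0,0,-1],[42,360,-20,0,0,0,-1],[47,420,-20,0,0,-0.3,-1],[47,470,-20,0,0,-0.3,-1]]'; python3 -c "
from h import *
st();snap('wrist','w1')"
```

```text
t: 2.3
tool_pos: [0.4775, -0.2418, 0.2805]
tool_rot: [[1.0, 0.005, 0.001], [0.005, -1.0, -0.0], [0.001, 0.0, -1.0]]
wrist_force: [-0.2, -0.0, -0.1]
finger_gap: 0.0853
t 2.3 pos [ 477.5 -241.8  280.5] gap 85.3 F [-0.2 -0.  -0.1]
[[1.0, 0.005, 0.001], [0.005, -1.0, -0.0], [0.001, 0.0, -1.0]] q [-0.4   0.24  0.94  1.76 -0.2   1.25  0.6 ]
```

View pics/w1.png

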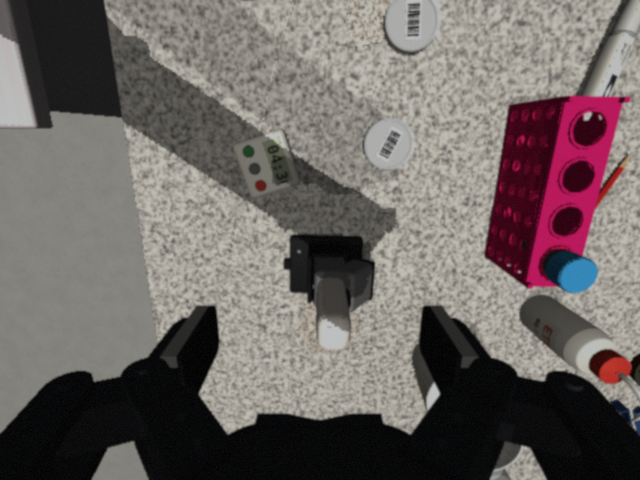

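Run:
```python
from h import *
s=snap('wrist');f=s['frame']
cv2.imwrite('pics/w1c.png',cv2.resize(f[225:355,270:400],None,fx=4.6,fy=4.6,interpolation=cv2.INTER_CUBIC)[:,:,::-1])
def lab(u,v,z=0.0155,r=16):
    g=cv2.cvtColor(f,cv2.COLOR_RGB2GRAY)
    yy,xx=np.mgrid[0:480,0:640];m=((xx-u)**2+(yy-v)**2<r*r)&(g<90)
    P=np.array([onz(s,a,b,z)[:2] for a,b in zip(xx[m],yy[m])])*1000
    r_=cv2.minAreaRect(P.astype(np.float32));w,V=np.linalg.eigh(np.cov(P.T));d=V[:,1]
    print(m.sum(),np.round(P.mean(0),1),'rect',r_,'dir',np.degrees(np.arctan2(d[1],d[0])))
lab(390,145);lab(413,20)
print(onz(s,333,333,.172)*1000)
print('dish3 ctr',onz(s,388,144,.015)*1000,'dish2',onz(s,412,24,.015)*1000)
```

```text
33 [ 557.7 -176.5] rect ((557.1370849609375, -177.2547607421875), (14.518472671508789, 7.563581943511963), 54.12089920043945) dir 50.51766519290122
40 [573.3 -58.4] rect ((573.264892578125, -60.2796630859375), (11.505417823791504, 9.25809097290039), 89.7919921875) dir 105.70590615354973
[ 486.11650843 -332.09747195  172.        ]
dish3 ctr [ 553.61054074 -186.37766295   15.        ] dish2 [571.49902846 -67.68813576  15.        ]
```

View pics/w1c.png

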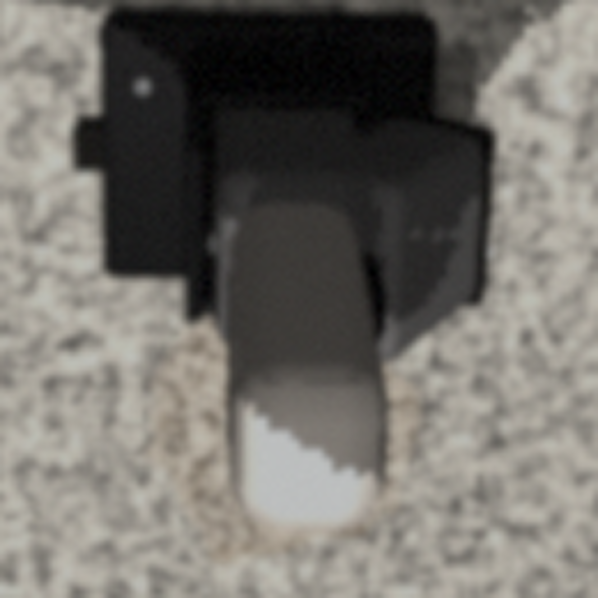

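Run:
```python
from h import *
o=st()
s=snap('wrist','w2');t=snap('top','top2')
T=np.array(o['tool_rot']);C=-s['R'].T@s['t'];print(np.round(C,4),np.round(T.T@(C-o['tool_pos']),4),np.round(s['R']@T,3).tolist())
for p in ([.5548,-.1767,.0155],[.5744,-.054,.0155],[.4879,-.3251,.172]):print(proj(s,p),proj(t,p))
```

```text
t 2.4 pos [ 475.3 -246.6  280.8] gap 85.5 F [-0.8  0.6 -0.8]
[[1.0, -0.006, -0.0], [-0.006, -1.0, -0.005], [-0.0, 0.005, -1.0]] q [-0.4   0.24  0.94  1.76 -0.2   1.24  0.59]
[ 0.4748 -0.1694  0.4236] [-0.001  -0.0765 -0.1432] [[1.0, -0.001, -0.001], [0.0, 0.954, -0.3], [0.001, 0.3, 0.954]]
[389.6536201  138.70799679] [405.51189191 225.50634587]
[415.76859494  12.9096904 ] [355.99180323 218.98102026]
[335.45707811 329.65820718] [489.48867667 245.01329401]
```

View pics/w2.png

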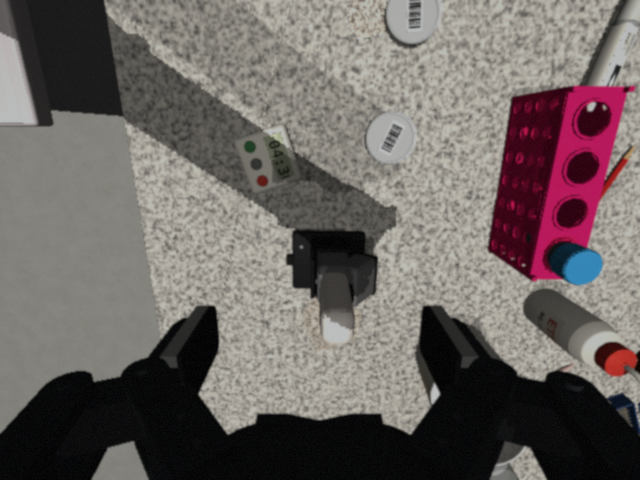

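View pics/top2.png

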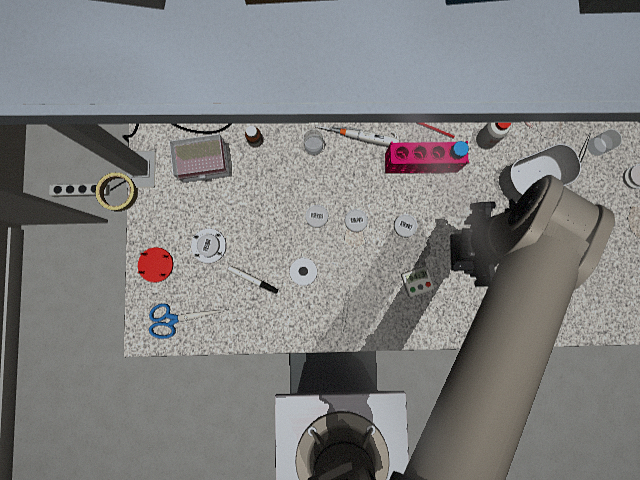

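```bash
python3 -c "
from h import *
go([489,-325,195],down(0))"
```

```text
t 2.5 pos [ 476.9 -240.5  280.1] gap 85.6 F [ 0.1  0.3 -0.3]
[[1.0, 0.002, -0.0], [0.002, -1.0, 0.0], [-0.0, -0.0, -1.0]] q [-0.4   0.23  0.94  1.76 -0.2   1.25  0.59]
SHIFT [11.9 84.6 85.1] TURN [-0.01  0.02  0.13] dist 121
```

```bash
python3 -m jog '[[3,21,21,0,0,0,-1],[6,42,42,0,0,0,-1],[9,63,63,0,0,0,-1],[12,78,78,0,0,0,-1],[12,84.5,85,0,0,0,-1],[12,84.5,85,0,0,0,-1],[12,84.5,85,0,0,0,-1],[12,84.5,85,0,0,0,-1]]'; python3 -c "
from h import *
go([489,-325,117],down(0));snap('wrist','w3')"
```

```text
t: 3.5
tool_pos: [0.4904, -0.3234, 0.1959]
tool_rot: [[1.0, 0.006, 0.001], [0.006, -1.0, 0.0], [0.001, -0.0, -1.0]]
wrist_force: [1.1, 0.4, 0.1]
finger_gap: 0.0856
t 3.5 pos [ 490.4 -323.4  195.9] gap 85.6 F [1.1 0.4 0.1]
[[1.0, 0.006, 0.001], [0.006, -1.0, 0.0], [0.001, -0.0, -1.0]] q [-0.15  0.44  0.87  1.75 -0.37  1.12  0.85]
SHIFT [-1.5  1.6 78.9] TURN [-0.01 -0.07  0.36] dist 79
```

View pics/w3.png

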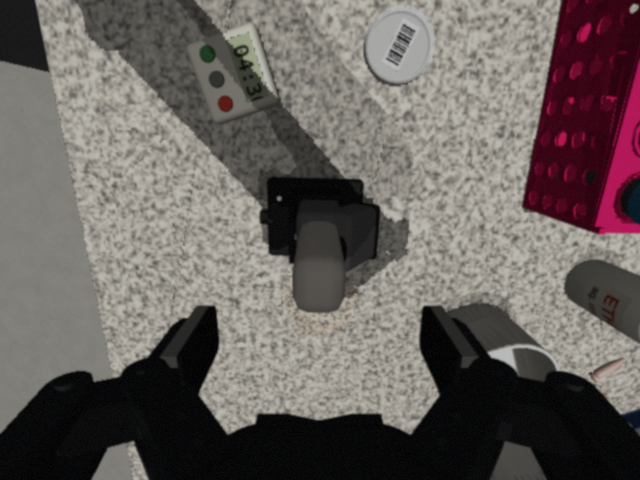

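```bash
python3 -c "
from h import *
s=snap('wrist');go([489,-325,117],down(0))
print(onz(s,319,311,.172),onz(s,319,270,.172),onz(s,319,290,.172))
print(proj(s,[.489,-.325,.172]),proj(s,[.489,-.342,.172]))"
```

```text
t 3.6 pos [ 490.2 -323.6  195.7] gap 85.6 F [-0.9 -0.   0.4]
[[1.0, 0.006, 0.001], [0.006, -1.0, 0.0], [0.001, -0.0, -1.0]] q [-0.15  0.44  0.87  1.75 -0.37  1.12  0.85]
SHIFT [-1.3  1.4 78.7] TURN [-0.01 -0.05  0.34] dist 79
[ 0.48977607 -0.3377651   0.172     ] [ 0.48961465 -0.31406345  0.172     ] [ 0.48969183 -0.32539548  0.172     ]
[317.69254049 289.30765791] [317.51430016 317.99179837]
```

```bash
python3 -m jog '[[0,1,25,0,0,1,-1],[0,1,50,0,0,1,-1],[0,1,70,0,0,1,-1],[0,1,79,0,0,1,-1],[0,1,79,0,0,1,-1],[0,1,79,0,0,1,0],[0,1,79,0,0,1,1],[0,1,79,0,0,1,1]]' 45; python3 -m jog '[[0,0,0,0,0,0,1],[0,0,0,0,0,0,1],[0,0,0,0,0,0,1],[0,0,0,0,0,0,1],[0,0,0,0,0,0,1],[0,0,0,0,0,0,1],[0,0,0,0,0,0,1],[0,0,0,0,0,0,1]]'; python3 -c "
from h import *
st();snap('wrist','w4');snap('scene','s4')"
```

```text
t: 4.6
tool_pos: [0.4902, -0.3252, 0.1167]
tool_rot: [[1.0, -0.012, 0.001], [-0.012, -1.0, -0.0], [0.001, 0.0, -1.0]]
wrist_force: [0.6, 0.2, -0.3]
finger_gap: 0.0323
t: 5.6
tool_pos: [0.4903, -0.3253, 0.1168]
tool_rot: [[1.0, -0.012, 0.001], [-0.012, -1.0, -0.0], [0.001, 0.0, -1.0]]
wrist_force: [0.4, 1.1, 5.4]
finger_gap: 0.0288
t 5.6 pos [ 490.3 -325.3  116.8] gap 28.8 F [0.4 1.1 5.4]
[[1.0, -0.012, 0.001], [-0.012, -1.0, -0.0], [0.001, 0.0, -1.0]] q [-0.09  0.53  0.81  1.82 -0.46  0.98  0.9 ]
```

View pics/w4.png

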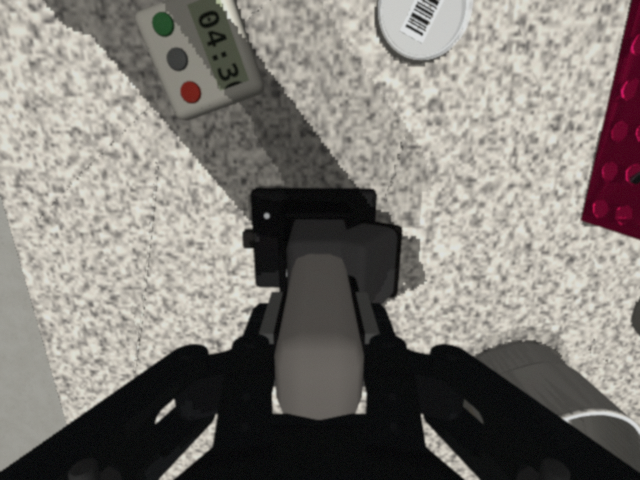

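View pics/s4.png

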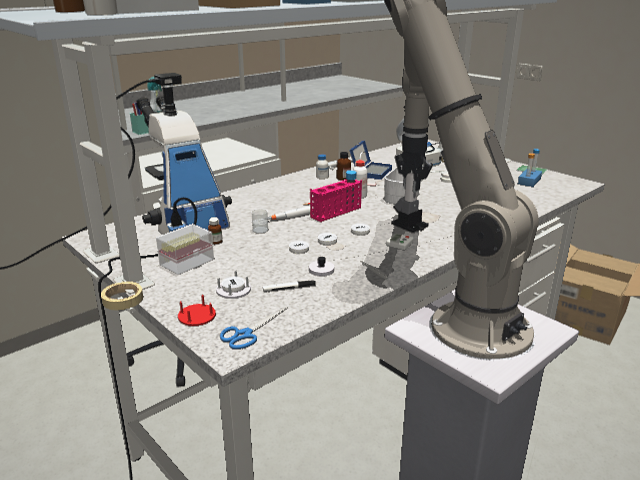

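```bash
python3 -m jog '[[0,0,-10,0,0,0,1],[0,0,-20,0,0,0,1],[0,0,-30,0,0,0,1],[0,0,-45,0,0,0,1],[0,0,-60,0,0,0,1],[0,0,-72,0,0,0,1],[0,0,-72,0,0,0,1],[0,0,-72,0,0,0,1]]'
python3 - <<'E'
from h import *
st();s=snap('wrist','w5')
a=cv2.imread('pics/w2.png')
A=cv2.resize(a[0:170,350:450],None,fx=4.5,fy=3.5,interpolation=cv2.INTER_CUBIC)
cv2.imwrite('pics/w2c.png',A)
b=cv2.imread('pics/top0.png')[195:245,295:425];cv2.imwrite('pics/top0c.png',cv2.resize(b,None,fx=6,fy=6,interpolation=cv2.INTER_CUBIC))
E
```

```text
t: 6.7
tool_pos: [0.4897, -0.3247, 0.1879]
tool_rot: [[1.0, -0.012, -0.001], [-0.012, -1.0, 0.001], [-0.001, -0.001, -1.0]]
wrist_force: [0.5, 0.6, -1.8]
finger_gap: 0.0288
t 6.7 pos [ 489.7 -324.7  187.9] gap 28.8 F [ 0.5  0.6 -1.8]
[[1.0, -0.012, -0.001], [-0.012, -1.0, 0.001], [-0.001, -0.001, -1.0]] q [-0.14  0.45  0.87  1.76 -0.38  1.11  0.84]
```

View pics/w5.png

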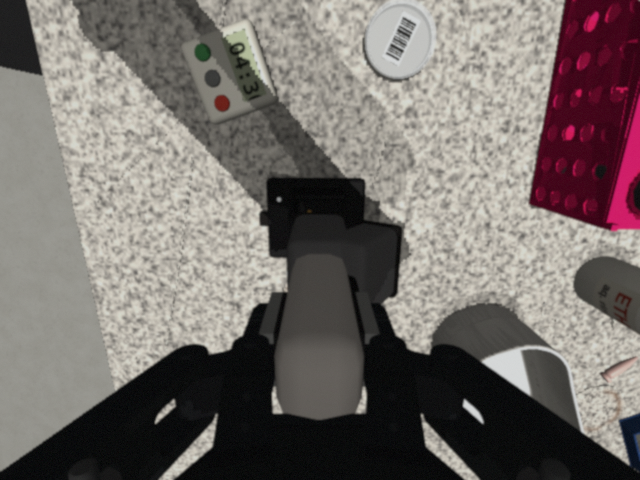

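View pics/w2c.png

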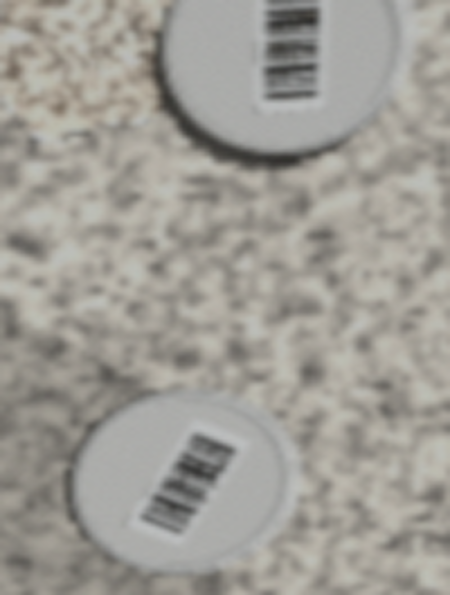

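View pics/top0c.png

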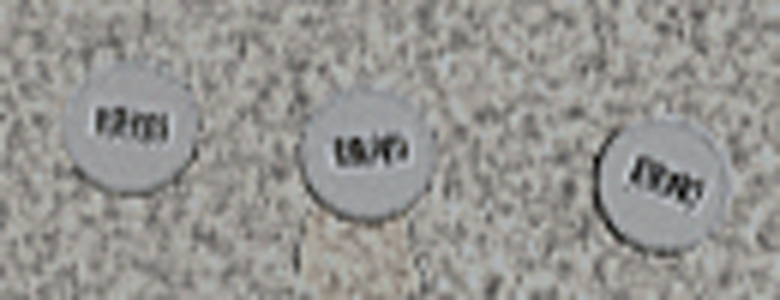

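```bash
python3 -c "
from h import *
go([498.5,56.7,156],down(-9))"
```

```text
t 6.75 pos [ 489.5 -324.6  187.7] gap 28.9 F [-0.   0.1 -2.3]
[[1.0, -0.012, -0.001], [-0.012, -1.0, 0.001], [-0.001, -0.001, -1.0]] q [-0.14  0.45  0.87  1.76 -0.38  1.11  0.84]
SHIFT [   4.3 -381.4   32. ] TURN [-0.04  0.06  8.3 ] dist 383
```

```bash
python3 -m jog '[[0,-30,0,0,0,0,1],[0,-80,0,0,0,2,1],[2,-140,0,0,0,4,1],[4,-200,0,0,0,6,1],[4,-260,0,0,0,8,1],[4,-315,0,0,0,8.3,1],[4,-360,10,0,0,8.3,1],[4,-381,20,0,0,8.3,1]]';python3 -m jog '[[0,0,6,0,0,0,1],[0,0,12,0,0,0,1],[0,0,12,0,0,0,1],[0,0,12,0,0,0,1],[0,0,12,0,0,0,1],[0,0,12,0,0,0,1],[0,0,12,0,0,0,1],[0,0,12,0,0,0,1]]'; python3 -c "
from h import *
go([498.5,56.7,156],down(-9));snap('wrist','w6');snap('scene','s6')"
```

```text
t: 7.75
tool_pos: [0.4981, 0.059, 0.1675]
tool_rot: [[0.988, -0.152, -0.001], [-0.152, -0.988, 0.001], [-0.001, -0.001, -1.0]]
wrist_force: [-0.0, -0.6, -2.3]
finger_gap: 0.0285
t: 8.75
tool_pos: [0.4986, 0.056, 0.1563]
tool_rot: [[0.988, -0.156, 0.0], [-0.156, -0.988, 0.0], [0.0, -0.0, -1.0]]
wrist_force: [-0.4, -0.4, -1.7]
finger_gap: 0.0283
t 8.75 pos [498.6  56.  156.3] gap 28.3 F [-0.4 -0.4 -1.7]
[[0.988, -0.156, 0.0], [-0.156, -0.988, 0.0], [0.0, -0.0, -1.0]] q [-0.95  0.31  0.9   1.99 -0.29  0.98 -0.06]
SHIFT [-0.2 -0.7  0.3] TURN [-0.01 -0.    0.01] dist 1
```

View pics/w6.png

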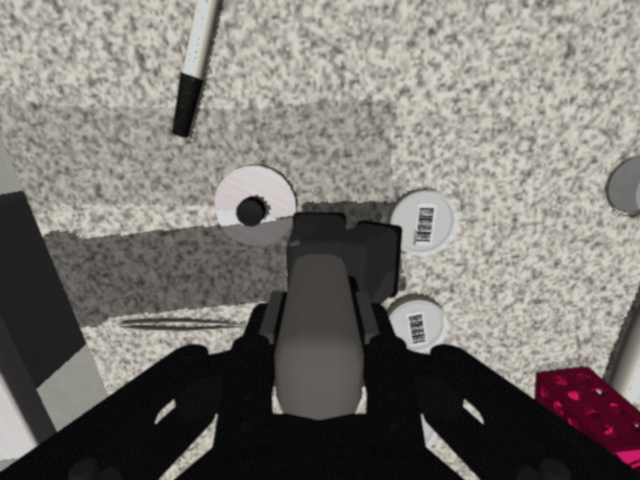

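View pics/s6.png

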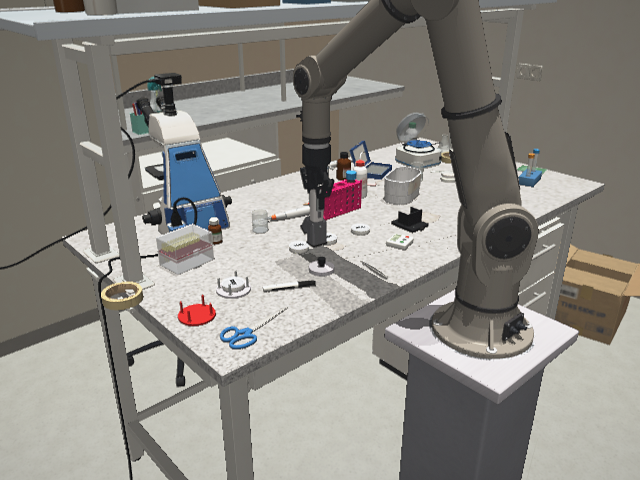

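```bash
cat >> h.py <<'E'
def lab(s,u,v,z=0.0155,r=18,th=90):
    g=cv2.cvtColor(s['frame'],cv2.COLOR_RGB2GRAY)
    yy,xx=np.mgrid[0:480,0:640];m=((xx-u)**2+(yy-v)**2<r*r)&(g<th)
    P=np.array([onz(s,a,b,z)[:2] for a,b in zip(xx[m],yy[m])])*1000
    r_=cv2.minAreaRect(P.astype(np.float32));B=cv2.boxPoints(r_);e=[B[1]-B[0],B[2]-B[1]];e=max(e,key=np.linalg.norm)
    print(m.sum(),'rect',np.round(r_[0],1),np.round(r_[1],1),'dir',np.degrees(np.arctan2(e[1],e[0]))%180)
E
python3 - <<'E'
from h import *
s=snap('wrist')
for th in(80,100,120):
  lab(s,425,225,th=th,r=22);lab(s,418,328,th=th,r=20)
cv2.imwrite('pics/w6c.png',cv2.resize(s['frame'][180:360,370:470],None,fx=3.3,fy=3.3,interpolation=cv2.INTER_CUBIC)[:,:,::-1])
E
```

```text
46 rect [587.3  48.6] [21.2  9.5] dir 78.613464
57 rect [571.1 -55.6] [27.7 14. ] dir 64.88414
135 rect [586.5  45.7] [27.5 10.3] dir 77.40872
132 rect [571.7 -54.8] [30.4 16.2] dir 68.78599
243 rect [586.2  46.1] [28.1 12. ] dir 79.64732
227 rect [568.9 -53. ] [28.6 19.8] dir 87.02799
```

View pics/w6c.png

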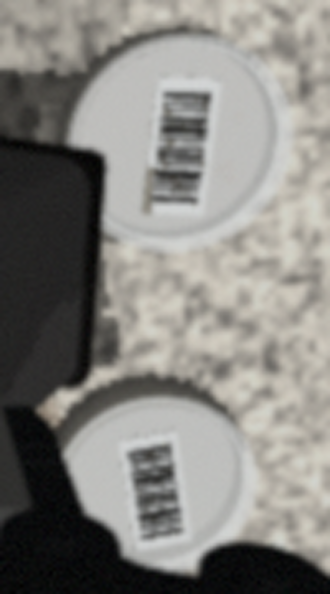

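```bash
python3 -m jog '[[1,-2,0,0,0,1,1],[1,-2,0,0,0,1,1],[1,-2,0,0,0,1,1],[1,-2,0,0,0,1,1],[1,-2,0,0,0,1,1],[1,-2,0,0,0,1,1],[1,-2,0,0,0,1,1],[1,-2,0,0,0,1,1]]'; python3 -m jog '[[0,0,0,0,0,0,1],[0,0,0,0,0,0,1],[0,0,0,0,0,0,1],[0,0,0,0,0,0,1],[0,0,0,0,0,0,1],[0,0,0,0,0,0,1],[0,0,0,0,0,0,1],[0,0,0,0,0,0,1]]'
python3 - <<'E'
from h import *
# dish2: label dir from wrist white patch estimate ends
s=snap('wrist','w7');snap('scene','s7')
c=(s['frame'][180:360,370:470]);cv2.imwrite('pics/w7c.png',cv2.resize(c,None,fx=3.3,fy=3.3,interpolation=cv2.INTER_CUBIC)[:,:,::-1])
def e(u,v):return onz(s,370+u/3.3,180+v/3.3,.0155)
a=(e(132,440)+e(167,436))/2;b=(e(145,545)+e(182,538))/2
print('d2',(a+b)/2,np.degrees(np.arctan2(*(a-b)[[1,0]])))
a=(e(165,85)+e(212,88))/2;b=(e(152,208)+e(195,208))/2
print('d1',(a+b)/2,np.degrees(np.arctan2(*(a-b)[[1,0]])))
a=np.array([572.5,-54.5,156.0])
go([573-87,-54.5,156],down(0))
E
```

```text
t: 9.9
tool_pos: [0.4999, 0.0577, 0.1563]
tool_rot: [[0.985, -0.174, 0.0], [-0.174, -0.985, 0.0], [-0.0, -0.0, -1.0]]
wrist_force: [-0.6, -0.3, -2.1]
finger_gap: 0.0288
t: 10.9
tool_pos: [0.4998, 0.0577, 0.1563]
tool_rot: [[0.985, -0.174, -0.0], [-0.174, -0.985, 0.0], [-0.0, -0.0, -1.0]]
wrist_force: [-0.0, 0.2, -2.2]
finger_gap: 0.0284
d2 [ 0.57299487 -0.05291212  0.0155    ] 91.57252270561222
d1 [0.58800017 0.0455457  0.0155    ] 78.41293257522895
t 11.0 pos [499.9  57.7 156.3] gap 28.6 F [-0.6  0.2 -1.5]
[[0.985, -0.174, 0.0], [-0.174, -0.985, 0.0], [0.0, -0.0, -1.0]] q [-0.95  0.31  0.9   1.99 -0.3   0.98 -0.08]
SHIFT [  5.8 112.9   0.3] TURN [-1.000e-02 -0.000e+00 -1.001e+01] dist 113
```

View pics/s7.png

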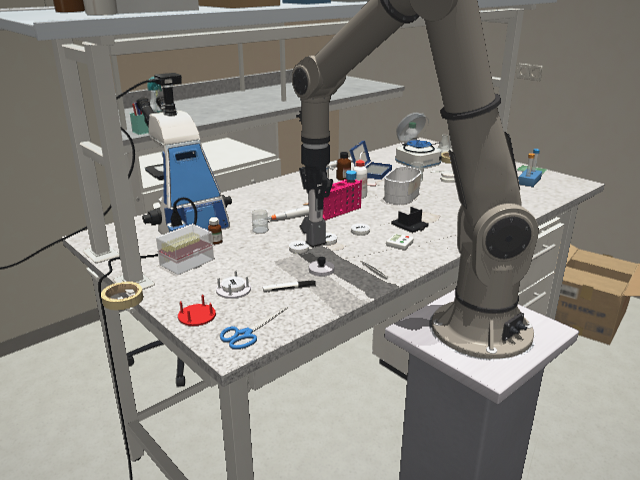

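```bash
python3 -m jog '[[1,20,0,0,0,-2,1],[2,50,0,0,0,-5,1],[4,85,0,0,0,-8,1],[6,105,0,0,0,-10,1],[6,112,0,0,0,-10,1],[6,112,0,0,0,-10,1],[6,112,0,0,0,-10,1],[6,112,0,0,0,-10,1]]'; python3 -m jog '[[0,0,0,0,0,0,1],[0,0,0,0,0,0,1],[0,0,0,0,0,0,1],[0,0,0,0,0,0,1],[0,0,0,0,0,0,1],[0,0,0,0,0,0,1],[0,0,0,0,0,0,1],[0,0,0,0,0,0,1]]'
python3 - <<'E'
from h import *
s=snap('wrist','w8')
go([486,-53.5,156],down(0))
E
```

```text
t: 12.0
tool_pos: [0.4865, -0.0526, 0.1562]
tool_rot: [[1.0, 0.002, -0.0], [0.002, -1.0, 0.0], [-0.0, -0.0, -1.0]]
wrist_force: [-0.5, 0.0, -2.4]
finger_gap: 0.0285
t: 13.0
tool_pos: [0.4863, -0.0536, 0.1563]
tool_rot: [[1.0, -0.0, -0.0], [-0.0, -1.0, 0.0], [-0.0, -0.0, -1.0]]
wrist_force: [-0.7, -0.2, -2.7]
finger_gap: 0.0285
t 13.05 pos [486.3 -53.6 156.3] gap 28.5 F [-0.2 -0.  -2.4]
[[1.0, -0.0, 0.0], [-0.0, -1.0, 0.0], [0.0, -0.0, -1.0]] q [-0.74  0.28  0.9   2.02 -0.26  0.97  0.29]
SHIFT [-0.3 -0.1  0.3] TURN [-0.01 -0.   -0.01] dist 0
```

View pics/w8.png

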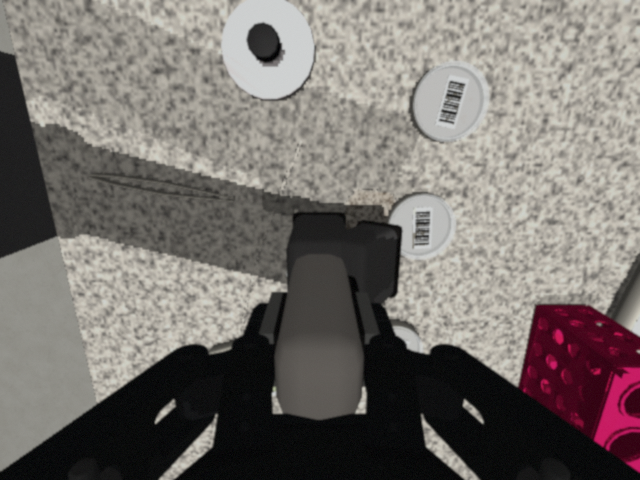

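```bash
python3 -m jog '[[0,0,0,0,0,0,1],[0,0,0,0,0,0,1],[0,0,0,0,0,0,1],[0,0,0,0,0,0,1],[0,0,0,0,0,0,1],[0,0,0,0,0,0,1],[0,0,0,0,0,0,1],[0,0,0,0,0,0,1]]'
python3 - <<'E'
from h import *
s=snap('wrist')
print(onz(s,422,228,.0155),onz(s,452,103,.0155))
c=np.cos(np.radians(24));d=np.sin(np.radians(24))
go([555-87*c,-177+87*d,156],down(-24))
E
```

```text
t: 14.05
tool_pos: [0.4863, -0.0536, 0.1563]
tool_rot: [[1.0, -0.0, 0.0], [-0.0, -1.0, 0.0], [0.0, -0.0, -1.0]]
wrist_force: [-0.4, -0.6, -3.1]
finger_gap: 0.0284
[ 0.57305104 -0.0528609   0.0155    ] [0.58707791 0.04563048 0.0155    ]
t 14.1 pos [486.3 -53.6 156.3] gap 28.5 F [ 0.  -0.2 -1.5]
[[1.0, -0.0, 0.0], [-0.0, -1.0, 0.0], [0.0, -0.0, -1.0]] q [-0.74  0.28  0.9   2.02 -0.26  0.97  0.29]
SHIFT [-10.8  88.    0.3] TURN [-1.0e-02 -0.0e+00  2.4e+01] dist 89
```

```bash
python3 -m jog '[[-2,16,0,0,0,5,1],[-5,40,0,0,0,11,1],[-9,65,0,0,0,18,1],[-11,82,0,0,0,23,1],[-11,88,0,0,0,24,1],[-11,88,0,0,0,24,1],[-11,88,0,0,0,24,1],[-11,88,0,0,0,24,1]]'
python3 - <<'E'
from h import *
st();s=snap('wrist','w9')
E
```

```text
t: 15.1
tool_pos: [0.4755, -0.1407, 0.1562]
tool_rot: [[0.914, -0.405, -0.0], [-0.405, -0.914, 0.001], [-0.0, -0.001, -1.0]]
wrist_force: [0.2, 0.4, -2.4]
finger_gap: 0.0284
t 15.1 pos [ 475.5 -140.7  156.2] gap 28.4 F [ 0.2  0.4 -2.4]
[[0.914, -0.405, -0.0], [-0.405, -0.914, 0.001], [-0.0, -0.001, -1.0]] q [-0.63  0.33  1.    2.   -0.34  0.98  0.12]
```

View pics/w9.png

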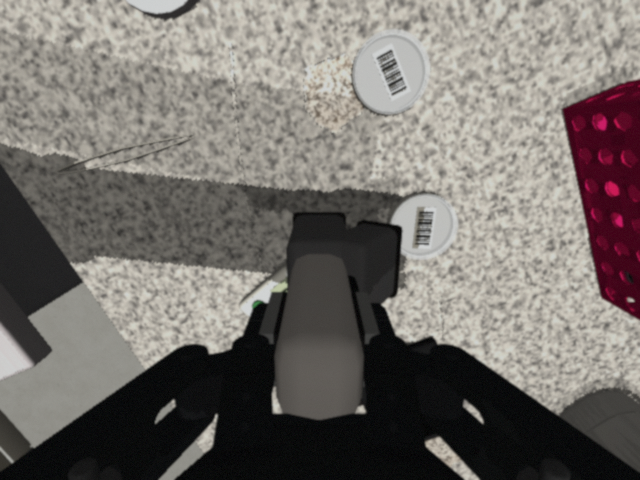

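```bash
for i in 1; do python3 -m jog '[[0,0,0,0,0,0,1],[0,0,0,0,0,0,1],[0,0,0,0,0,0,1],[0,0,0,0,0,0,1],[0,0,0,0,0,0,1],[0,0,0,0,0,0,1],[0,0,0,0,0,0,1],[0,0,0,0,0,0,1]]';done; python3 -m jog '[[0,0,0,0,0,0,1],[0,0,0,0,0,0,1],[0,0,0,0,0,0,1],[0,0,0,0,0,0,1],[0,0,0,0,0,0,1],[0,0,0,0,0,0,1],[0,0,0,0,0,0,1],[0,0,0,0,0,0,1]]'
python3 - <<'E'
from h import *
go([490.3,-325.3,190],down(-.7))
E
```

```text
t: 16.15
tool_pos: [0.4753, -0.1416, 0.1563]
tool_rot: [[0.913, -0.407, -0.0], [-0.407, -0.913, 0.0], [-0.0, -0.0, -1.0]]
wrist_force: [-0.2, -0.1, -2.0]
finger_gap: 0.0283
t: 17.15
tool_pos: [0.4753, -0.1416, 0.1563]
tool_rot: [[0.914, -0.407, 0.0], [-0.407, -0.914, 0.0], [-0.0, -0.0, -1.0]]
wrist_force: [-0.6, 0.5, -1.9]
finger_gap: 0.0283
t 17.15 pos [ 475.3 -141.6  156.3] gap 28.3 F [-0.6  0.5 -1.9]
[[0.914, -0.407, 0.0], [-0.407, -0.914, 0.0], [-0.0, -0.0, -1.0]] q [-0.63  0.33  1.    2.   -0.34  0.98  0.12]
SHIFT [ 88.4 161.7 -33.7] TURN [ -0.    0.  -23.3] dist 187
```

```bash
python3 -m jog '[[0,0,-20,0,0,0,1],[5,15,-34,0,0,-3,1],[20,45,-34,0,0,-8,1],[40,80,-34,0,0,-13,1],[60,115,-34,0,0,-18,1],[77,143,-34,0,0,-22,1],[86,158,-34,0,0,-23.3,1],[88.4,161.7,-34,0,0,-23.3,1]]'; python3 -m jog '[[0,0,0,0,0,0,1],[0,0,0,0,0,0,1],[0,0,0,0,0,0,1],[0,0,0,0,0,0,1],[0,0,0,0,0,0,1],[0,0,0,0,0,0,1],[0,0,0,0,0,0,1],[0,0,0,0,0,0,1]]'
python3 - <<'E'
from h import *
go([490.3,-325.3,117],down(-.7));snap('wrist','w10')
a=cv2.imread('pics/w10.png')[130:330,220:420];b=cv2.imread('pics/w5.png')[130:330,220:420]
cv2.imwrite('pics/cmp.png',cv2.resize(np.hstack([a,b]),None,fx=2,fy=2))
E
```

```text
t: 18.15
tool_pos: [0.4898, -0.3267, 0.1901]
tool_rot: [[1.0, -0.015, -0.0], [-0.015, -1.0, -0.001], [-0.0, 0.001, -1.0]]
wrist_force: [-0.3, -0.1, -0.9]
finger_gap: 0.0289
t: 19.15
tool_pos: [0.4903, -0.3253, 0.1902]
tool_rot: [[1.0, -0.012, -0.0], [-0.012, -1.0, 0.0], [-0.0, -0.0, -1.0]]
wrist_force: [-0.3, -0.0, -2.0]
finger_gap: 0.0287
t 19.15 pos [ 490.3 -325.3  190.2] gap 28.7 F [-0.3 -0.  -2. ]
[[1.0, -0.012, -0.0], [-0.012, -1.0, 0.0], [-0.0, -0.0, -1.0]] q [-0.14  0.45  0.87  1.75 -0.38  1.12  0.84]
SHIFT [ 0.   0.  73.2] TURN [-0.    0.   -0.01] dist 73
```

View pics/cmp.png

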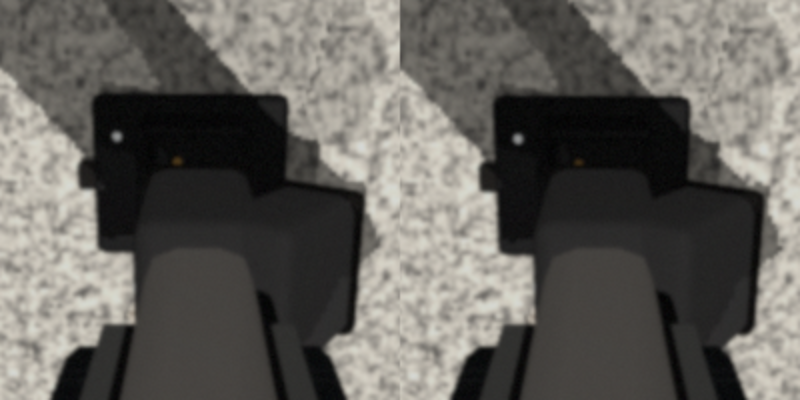

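Same geometry as at pick. Lower straight in.

```bash
python3 -m jog '[[0,0,14,0,0,0,1],[0,0,28,0,0,0,1],[0,0,40,0,0,0,1],[0,0,50,0,0,0,1],[0,0,58,0,0,0,1],[0,0,65,0,0,0,1],[0,0,70,0,0,0,1],[0,0,71,0,0,0,1]]'; python3 -m jog '[[0,0,1,0,0,0,1],[0,0,2,0,0,0,1],[0,0,2.5,0,0,0,1],[0,0,3,0,0,0,1],[0,0,3,0,0,0,1],[0,0,3,0,0,0,1],[0,0,3,0,0,0,1],[0,0,3,0,0,0,1]]';python3 - <<'E'
from h import *
st();snap('wrist','w11')
E
```

```text
t: 20.2
tool_pos: [0.4902, -0.3252, 0.119]
tool_rot: [[1.0, -0.012, -0.0], [-0.012, -1.0, 0.0], [-0.0, -0.0, -1.0]]
wrist_force: [0.2, 0.4, -2.8]
finger_gap: 0.0286
t: 21.2
tool_pos: [0.4904, -0.3254, 0.1168]
tool_rot: [[1.0, -0.012, 0.001], [-0.012, -1.0, 0.0], [0.001, -0.0, -1.0]]
wrist_force: [-0.8, 0.7, 4.8]
finger_gap: 0.0285
t 21.2 pos [ 490.4 -325.4  116.8] gap 28.5 F [-0.8  0.7  4.8]
[[1.0, -0.012, 0.001], [-0.012, -1.0, 0.0], [0.001, -0.0, -1.0]] q [-0.09  0.53  0.81  1.82 -0.46  0.98  0.9 ]
```

View pics/w11.png

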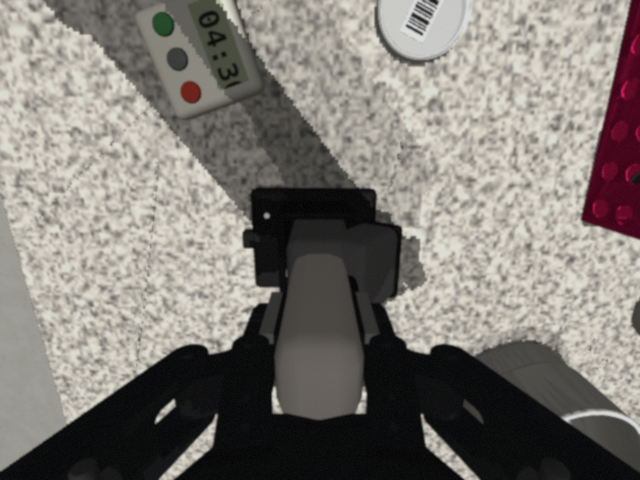

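Seated (contact, same height as at pick). Release gently and lift out.

```bash
python3 -m jog '[[0,0,0,0,0,0,0.5],[0,0,0,0,0,0,0.2],[0,0,0,0,0,0,0],[0,0,0,0,0,0,-0.5],[0,0,0,0,0,0,-1],[0,0,0,0,0,0,-1],[0,0,0,0,0,0,-1],[0,0,0,0,0,0,-1]]'; python3 -m jog '[[0,0,-20,0,0,0,-1],[0,0,-45,0,0,0,-1],[0,0,-80,0,0,0,-1],[0,0,-120,0,0,0,-1],[0,0,-150,0,0,0,-1],[0,-20,-155,0,0,0,-1],[0,-60,-155,0,0,0,-1],[0,-80,-155,0,0,0,-1]]';python3 - <<'E'
from h import *
st();s=snap('wrist','w12');snap('scene','s12')
E
```

```text
t: 22.25
tool_pos: [0.4903, -0.3253, 0.1163]
tool_rot: [[1.0, -0.012, 0.0], [-0.012, -1.0, 0.0], [0.0, -0.0, -1.0]]
wrist_force: [0.4, 0.6, 0.1]
finger_gap: 0.0854
t: 23.25
tool_pos: [0.4917, -0.2437, 0.2726]
tool_rot: [[1.0, -0.011, 0.002], [-0.011, -1.0, 0.001], [0.002, -0.001, -1.0]]
wrist_force: [0.9, 0.9, 0.7]
finger_gap: 0.0856
t 23.25 pos [ 491.7 -243.7  272.6] gap 85.6 F [0.9 0.9 0.7]
[[1.0, -0.011, 0.002], [-0.011, -1.0, 0.001], [0.002, -0.001, -1.0]] q [-0.38  0.28  0.94  1.74 -0.24  1.24  0.61]
```

View pics/w12.png

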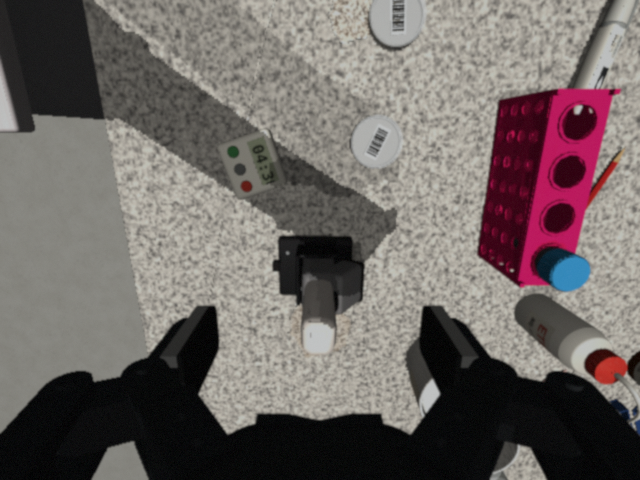

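Run:
```python
from h import *
go([585,30,140],down(0))
```

```text
t 23.35 pos [ 492.1 -243.   272.3] gap 85.4 F [-1.  -0.5 -0.4]
[[1.0, -0.008, 0.002], [-0.008, -1.0, 0.002], [0.002, -0.002, -1.0]] q [-0.38  0.28  0.94  1.74 -0.24  1.24  0.61]
SHIFT [  90.4 -273.6  133. ] TURN [-0.1  -0.1  -0.47] dist 317
```

```bash
python3 -m jog '[[15,-45,15,0,0,-0.5,-1],[32,-95,40,0,0,-0.5,-1],[49,-150,65,0,0,-0.5,-1],[66,-200,90,0,0,-0.5,-1],[80,-245,115,0,0,-0.5,-1],[90,-270,130,0,0,-0.5,-1],[90,-274,133,0,0,-0.5,-1],[90,-274,133,0,0,-0.5,-1]]'; python3 -m jog '[[0,0,0,0,0,0,-1],[0,0,0,0,0,0,-1],[0,0,0,0,0,0,-1],[0,0,0,0,0,0,-0.5],[0,0,0,0,0,0,-0.5],[0,0,0,0,0,0,-0.5],[0,0,0,0,0,0,-0.5],[0,0,0,0,0,0,-0.5]]';python3 - <<'E'
from h import *
st();s=snap('wrist','w13')
E
```

```text
t: 24.35
tool_pos: [0.5847, 0.0249, 0.1391]
tool_rot: [[1.0, -0.006, 0.001], [-0.006, -1.0, -0.001], [0.001, 0.001, -1.0]]
wrist_force: [0.3, -0.4, 0.7]
finger_gap: 0.0851
t: 25.35
tool_pos: [0.5846, 0.0276, 0.1383]
tool_rot: [[1.0, -0.004, 0.0], [-0.004, -1.0, 0.0], [0.0, -0.0, -1.0]]
wrist_force: [0.9, 0.9, -0.1]
finger_gap: 0.0641
t 25.35 pos [584.6  27.6 138.3] gap 64.1 F [ 0.9  0.9 -0.1]
[[1.0, -0.004, 0.0], [-0.004, -1.0, 0.0], [0.0, -0.0, -1.0]] q [-0.7   0.48  0.77  1.81 -0.39  1.01  0.22]
```

View pics/w13.png

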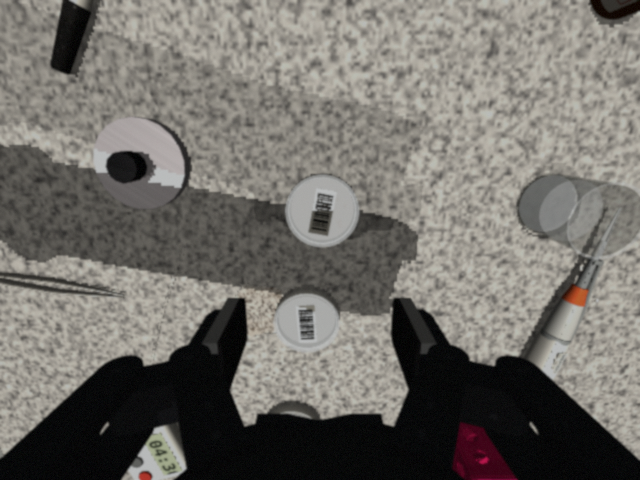

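Run:
```python
from h import *
s=snap('wrist');t=snap('top','top13')
def dish(s,u,v,z=.013,rad=.029):
    # refine: find lid radius via saturation/edge? use bright smooth region contour
    g=cv2.cvtColor(s['frame'],cv2.COLOR_RGB2GRAY)
    e=cv2.Canny(cv2.GaussianBlur(g,(3,3),0),30,90)
    best=None
    c0=onz(s,u,v,z)
    th=np.linspace(0,2*np.pi,90,endpoint=False)
    d=cv2.distanceTransform(255-e,cv2.DIST_L2,3)
    for dx in np.arange(-.006,.0061,.001):
        for dy in np.arange(-.006,.0061,.001):
            P=np.array([proj(s,c0+[dx+rad*np.cos(a),dy+rad*np.sin(a),0]) for a in th]).round().astype(int)
            v_=np.minimum(d[P[:,1],P[:,0]],3).mean()
            if best is None or v_<best[0]:best=(v_,(c0+[dx,dy,0])*1000)
    return best
print(onz(s,322,211,.015)*1000, onz(s,322,212.5,.0155)*1000)
```

```text
[586.48428506  46.74301877  15.        ] [586.4792701   45.65534933  15.5       ]
```

```bash
python3 -m jog '[[1,-7,12,0,0,0,-0.7],[1,-14,30,0,0,0,-0.7],[1,-17,50,0,0,0,-0.7],[1,-17,70,0,0,0,-0.7],[1,-17,85,0,0,0,-0.7],[1,-17,88,0,0,0,-0.7],[1,-17,88,0,0,0,-0.7],[1,-17,88,0,0,0,-0.7]]';python3 - <<'E'
from h import *
o=st();s=snap('wrist','w14')
g=s['frame'];cv2.imwrite('pics/w14c.png',cv2.resize(g[150:400,200:450],None,fx=2.4,fy=2.4)[:,:,::-1])
E
```

```text
t: 26.5
tool_pos: [0.5864, 0.0444, 0.051]
tool_rot: [[1.0, -0.004, 0.002], [-0.004, -1.0, 0.0], [0.002, -0.0, -1.0]]
wrist_force: [0.2, -0.3, 0.1]
finger_gap: 0.0723
t 26.5 pos [586.4  44.4  51. ] gap 72.3 F [ 0.2 -0.3  0.1]
[[1.0, -0.004, 0.002], [-0.004, -1.0, 0.0], [0.002, -0.0, -1.0]] q [-0.66  0.59  0.69  1.87 -0.49  0.85  0.27]
```

View pics/w14c.png

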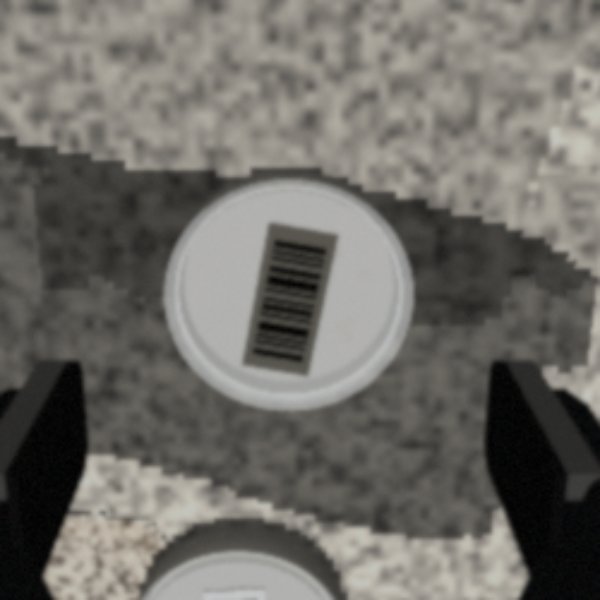

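Run:
```python
from h import *
s=snap('wrist')
p=onz(s,320.4,274.8,.0155)*1000;print(p)
go([p[0],p[1],1],down(0))
```

```text
[586.51972443  46.41712014  15.5       ]
t 26.6 pos [586.2  44.6  51. ] gap 72.4 F [0.1 0.  0.2]
[[1.0, -0.004, 0.001], [-0.004, -1.0, 0.0], [0.001, -0.0, -1.0]] q [-0.66  0.59  0.69  1.87 -0.49  0.85  0.27]
SHIFT [ 0.2 -1.8 50. ] TURN [-0.03 -0.08 -0.21] dist 50
```

```bash
python3 -m jog '[[0,-2,12,0,0,0,-0.6],[0,-2,24,0,0,0,-0.6],[0,-2,35,0,0,0,-0.6],[0,-2,43,0,0,0,-0.6],[0,-2,48,0,0,0,-0.6],[0,-2,51,0,0,0,-0.6],[0,-2,52.5,0,0,0,-0.6],[0,-2,52.5,0,0,0,-0.6]]';python3 - <<'E'
from h import *
o=st();s=snap('wrist','w15')
E
```

```text
t: 27.6
tool_pos: [0.5858, 0.0466, -0.0021]
tool_rot: [[1.0, -0.004, 0.0], [-0.004, -1.0, 0.0], [0.0, -0.0, -1.0]]
wrist_force: [-0.2, -0.3, -0.1]
finger_gap: 0.0681
t 27.6 pos [585.8  46.6  -2.1] gap 68.1 F [-0.2 -0.3 -0.1]
[[1.0, -0.004, 0.0], [-0.004, -1.0, 0.0], [0.0, -0.0, -1.0]] q [-0.62  0.66  0.63  1.89 -0.55  0.77  0.31]
```

View pics/w15.png

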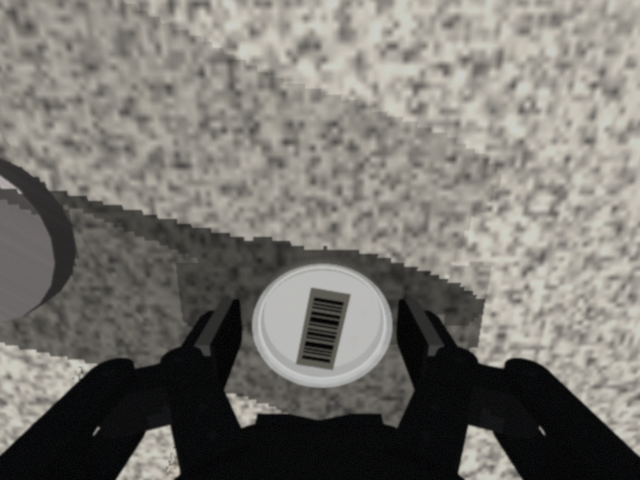

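```bash
python3 -m jog '[[0,0,0,0,0,0,-0.5],[0,0,0,0,0,0,-0.4],[0,0,0,0,0,0,-0.3],[0,0,0,0,0,0,0],[0,0,0,0,0,0,0],[0,0,0,0,0,0,0.5],[0,0,0,0,0,0,1],[0,0,0,0,0,0,1]]' 30;python3 - <<'E'
from h import *
o=st();s=snap('wrist','w16')
cv2.imwrite('pics/w16c.png',cv2.resize(s['frame'][230:430,210:430],None,fx=3,fy=3)[:,:,::-1])
print(proj(s,np.array(o['tool_pos'])+[0,0,.0175]))
E
```

```text
t: 28.65
tool_pos: [0.586, 0.0466, -0.0016]
tool_rot: [[1.0, -0.004, 0.001], [-0.004, -1.0, 0.001], [0.001, -0.001, -1.0]]
wrist_force: [-1.1, 0.6, 5.6]
finger_gap: 0.0562
t 28.65 pos [586.   46.6  -1.6] gap 56.2 F [-1.1  0.6  5.6]
[[1.0, -0.004, 0.001], [-0.004, -1.0, 0.001], [0.001, -0.001, -1.0]] q [-0.62  0.66  0.63  1.89 -0.55  0.77  0.31]
[320.82565117 328.81058075]
```

View pics/w16c.png

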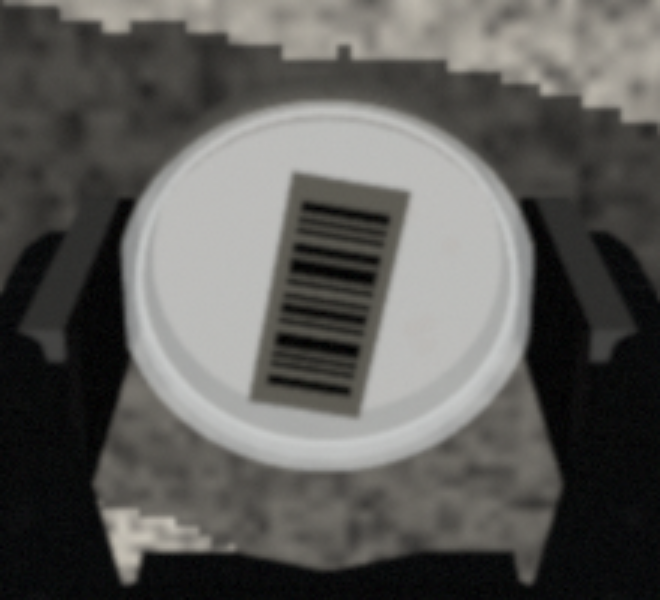

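```bash
python3 -m jog '[[0,0,-5,0,0,0,1],[0,0,-12,0,0,0,1],[0,0,-30,0,0,0,1],[0,0,-60,0,0,0,1],[-10,-20,-90,0,0,0,1],[-25,-60,-115,0,0,0,1],[-40,-110,-122,0,0,0,1],[-50,-150,-122,0,0,0,1]]';python3 -m jog '[[-10,-25,0,0,0,-0.2,1],[-15,-40,0,0,0,-0.2,1],[-18,-43,0,0,0,-0.2,1],[-18,-43,0,0,0,-0.2,1],[-18,-43,0,0,0,-0.2,1],[-18,-43,0,0,0,-0.2,1],[-18,-43,0,0,0,-0.2,1],[-18,-43,0,0,0,-0.2,1]]';python3 - <<'E'
from h import *
o=st();s=snap('wrist','w17')
E
```

```text
t: 29.7
tool_pos: [0.5362, 0.1992, 0.1219]
tool_rot: [[1.0, -0.003, 0.002], [-0.003, -1.0, 0.002], [0.002, -0.002, -1.0]]
wrist_force: [0.4, 0.3, -1.5]
finger_gap: 0.056
t: 30.7
tool_pos: [0.5185, 0.2397, 0.1198]
tool_rot: [[1.0, -0.0, 0.0], [-0.0, -1.0, 0.0], [0.0, -0.0, -1.0]]
wrist_force: [-1.7, -0.1, -0.8]
finger_gap: 0.0558
t 30.7 pos [518.5 239.7 119.8] gap 55.8 F [-1.7 -0.1 -0.8]
[[1.0, -0.0, 0.0], [-0.0, -1.0, 0.0], [0.0, -0.0, -1.0]] q [-1.09  0.47  0.76  1.86 -0.39  0.96 -0.16]
```

View pics/w17.png

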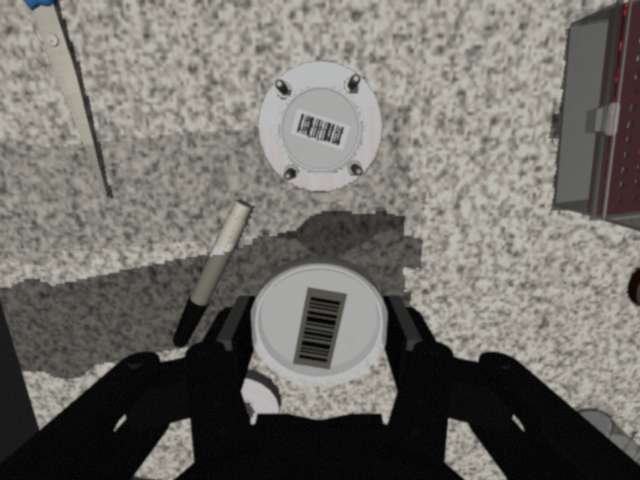

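Run:
```python
from h import *
s=snap('wrist','w17b')
cv2.imwrite('pics/w17c.png',cv2.resize(s['frame'][50:200,250:395],None,fx=4,fy=4,interpolation=cv2.INTER_CUBIC)[:,:,::-1])
```

```text
(no output)
```

View pics/w17c.png

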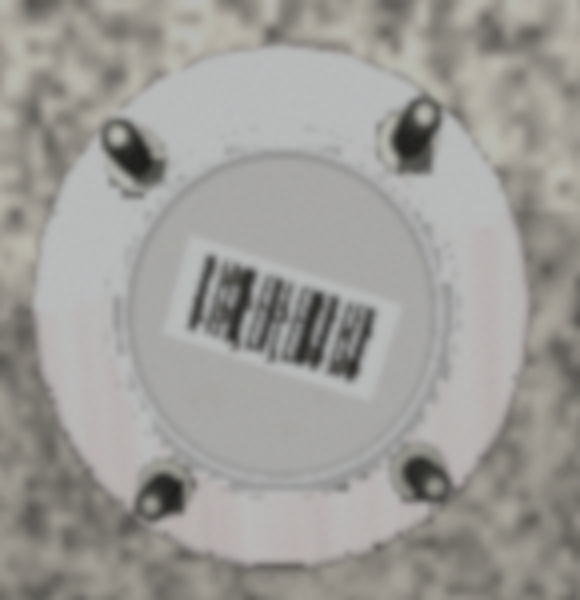

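Run:
```python
from h import *
s=snap('wrist')
T=np.array([onz(s,250+u/4,50+v/4,.038) for u,v in [(115,130),(428,105),(150,510),(437,493)]])*1000
print(np.round(T,1),T.mean(0))
e=[T[1]-T[0],T[3]-T[2],T[0]-T[2],T[1]-T[3]]
for x in e:print(np.linalg.norm(x),np.degrees(np.arctan2(x[1],x[0])))
for z in(.023,.038,.053):print('pile label',z,onz(s,250+283/4,50+317/4,z)*1000, 'lid width',(onz(s,250+440/4,130,z)-onz(s,250+128/4,130,z))[0]*1000)
print('disc',onz(s,250+280/4,50+305/4,.008)*1000)
```

```text
[[493.9 345.6  38. ]
 [540.2 349.   38. ]
 [497.6 289.8  38. ]
 [543.5 292.5  38. ]] [518.78467387 319.18972915  38.        ]
46.47283846934607 4.198092515506724
46.04992021258434 3.36694484000963
55.92363132433332 93.80141932838059
56.596147389764596 93.37305621186545
pile label 0.023 [518.93446073 319.39471884  23.        ] lid width 51.32997653733173
pile label 0.038 [518.84266188 319.2020468   38.        ] lid width 48.12208226856002
pile label 0.053 [518.75086303 319.00937477  53.        ] lid width 44.91418799978836
disc [518.49928504 321.57402867   8.        ]
```

Run:
```python
from h import *
go([518.7,319.3,65],down(3.7))
```

```text
t 30.85 pos [518.4 239.8 119.8] gap 55.8 F [-0.6 -0.1 -1.2]
[[1.0, -0.0, 0.0], [-0.0, -1.0, 0.0], [0.0, -0.0, -1.0]] q [-1.09  0.47  0.76  1.86 -0.39  0.96 -0.16]
SHIFT [  0.3 -79.5  54.8] TURN [-0.01 -0.   -3.71] dist 97
```

```bash
python3 -m jog '[[0,-15,0,0,0,-1,1],[0,-35,0,0,0,-2,1],[0,-55,10,0,0,-3,1],[0.3,-70,30,0,0,-3.7,1],[0.3,-78,45,0,0,-3.7,1],[0.3,-79.5,55,0,0,-3.7,1],[0.3,-79.5,55,0,0,-3.7,1],[0.3,-79.5,55,0,0,-3.7,1]]';python3 - <<'E'
from h import *
o=st();s=snap('wrist','w18');snap('scene','s18')
a=cv2.imread('pics/s18.png')[230:330,160:290];cv2.imwrite('pics/s18c.png',cv2.resize(a,None,fx=5,fy=5,interpolation=cv2.INTER_CUBIC))
E
```

```text
t: 31.85
tool_pos: [0.5193, 0.3185, 0.0652]
tool_rot: [[0.998, 0.063, 0.001], [0.063, -0.998, 0.0], [0.001, -0.0, -1.0]]
wrist_force: [-0.4, 1.0, -0.8]
finger_gap: 0.0561
t 31.85 pos [519.3 318.5  65.2] gap 56.1 F [-0.4  1.  -0.8]
[[0.998, 0.063, 0.001], [0.063, -0.998, 0.0], [0.001, -0.0, -1.0]] q [-1.11  0.6   0.67  1.81 -0.46  0.9  -0.17]
```

View pics/w18.png

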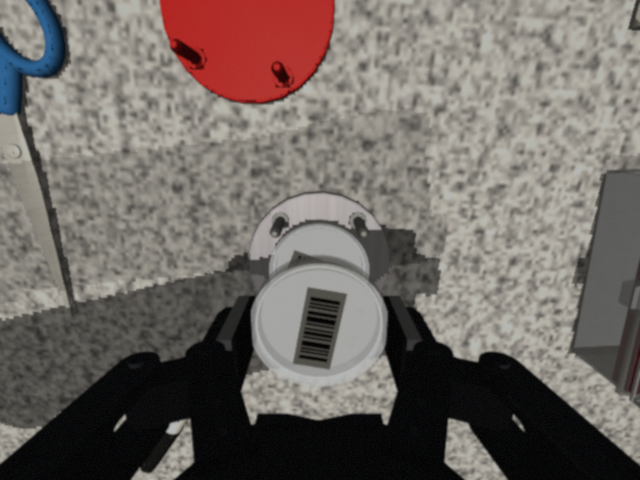

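View pics/s18c.png

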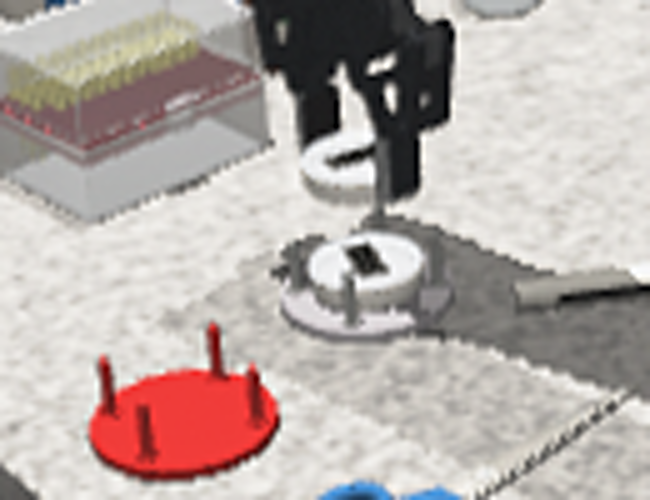

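Run:
```python
from h import *
s=snap('wrist');o=st()
cv2.imwrite('pics/w18c.png',cv2.resize(s['frame'][180:300,240:400],None,fx=5,fy=5,interpolation=cv2.INTER_CUBIC)[:,:,::-1])
y=np.radians(3.7)
for a in(50,130):
    A=np.radians(a)+y;print(proj(s,[.5187+.0355*np.cos(A),.3193+.0355*np.sin(A),.038]))
```

```text
t 32.0 pos [519.3 319.1  65.6] gap 55.8 F [ 0.1  0.1 -1.2]
[[0.998, 0.064, 0.001], [0.064, -0.998, 0.001], [0.001, -0.001, -1.0]] q [-1.11  0.6   0.67  1.81 -0.46  0.9  -0.17]
[363.50591629 234.32372241]
[274.4226256 234.4199492]
```

View pics/w18c.png

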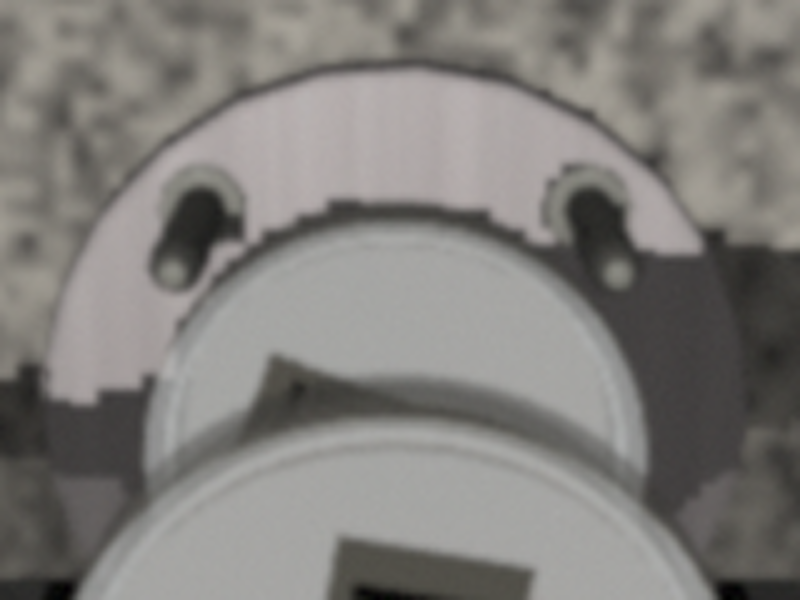

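```bash
python3 -m jog '[[-0.5,0,8,0,0,0,1],[-0.5,0,16,0,0,0,1],[-0.5,0,24,0,0,0,1],[-0.5,0,30,0,0,0,1],[-0.5,0,35,0,0,0,1],[-0.5,0,38,0,0,0,1],[-0.5,0,40,0,0,0,1],[-0.5,0,41,0,0,0,1]]';python3 -m jog '[[0,0,0.5,0,0,0,1],[0,0,1,0,0,0,1],[0,0,1.5,0,0,0,1],[0,0,2,0,0,0,1],[0,0,2.5,0,0,0,1],[0,0,3,0,0,0,1],[0,0,3,0,0,0,1],[0,0,3,0,0,0,1]]';python3 - <<'E'
from h import *
o=st();s=snap('wrist','w19')
E
```

```text
t: 33.0
tool_pos: [0.5183, 0.3193, 0.0238]
tool_rot: [[0.998, 0.064, 0.0], [0.064, -0.998, 0.0], [0.0, -0.0, -1.0]]
wrist_force: [0.8, -0.9, 0.2]
finger_gap: 0.0557
t: 34.0
tool_pos: [0.5182, 0.3193, 0.0214]
tool_rot: [[0.998, 0.064, -0.0], [0.064, -0.998, 0.0], [-0.0, -0.001, -1.0]]
wrist_force: [-3.2, -0.6, 5.8]
finger_gap: 0.0558
t 34.0 pos [518.2 319.3  21.4] gap 55.8 F [-3.2 -0.6  5.8]
[[0.998, 0.064, -0.0], [0.064, -0.998, 0.0], [-0.0, -0.001, -1.0]] q [-1.08  0.65  0.63  1.83 -0.51  0.83 -0.13]
```

View pics/w19.png

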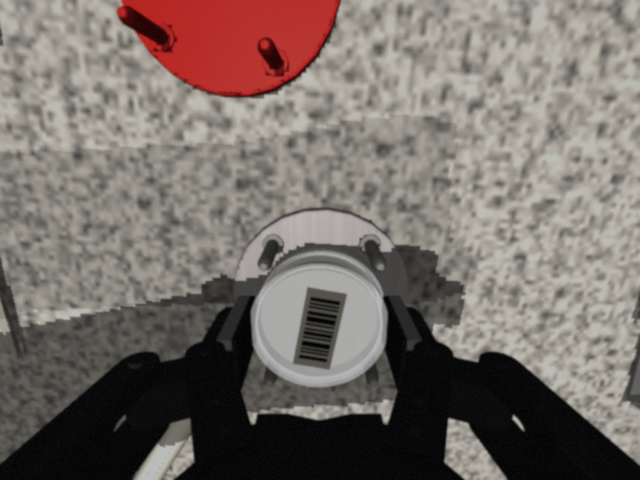

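```bash
python3 -m jog '[[0,0,0,0,0,0,0],[0,0,0,0,0,0,-0.35],[0,0,0,0,0,0,-0.4],[0,0,0,0,0,0,-0.5],[0,0,0,0,0,0,-0.6],[0,0,0,0,0,0,-0.6],[0,0,0,0,0,0,-0.6],[0,0,-5,0,0,0,-0.6]]';python3 -m jog '[[0,0,-12,0,0,0,-0.6],[0,0,-25,0,0,0,-0.6],[0,0,-45,0,0,0,-0.6],[0,5,-70,0,0,0,-0.6],[5,30,-90,0,0,0,-0.6],[10,60,-95,0,0,0,-0.6],[10,80,-95,0,0,3.7,-0.6],[10,80,-95,0,0,3.7,-0.6]]';python3 - <<'E'
from h import *
o=st();s=snap('wrist','w20')
cv2.imwrite('pics/w20c.png',cv2.resize(s['frame'][50:210,240:405],None,fx=3.6,fy=3.6,interpolation=cv2.INTER_CUBIC)[:,:,::-1])
E
```

```text
t: 35.05
tool_pos: [0.5179, 0.3192, 0.0257]
tool_rot: [[0.998, 0.064, -0.001], [0.064, -0.998, -0.0], [-0.001, 0.0, -1.0]]
wrist_force: [-0.5, 0.3, 0.8]
finger_gap: 0.0682
t: 36.05
tool_pos: [0.5334, 0.2372, 0.121]
tool_rot: [[1.0, -0.005, -0.0], [-0.005, -1.0, -0.0], [-0.0, 0.0, -1.0]]
wrist_force: [-0.2, 0.5, -0.7]
finger_gap: 0.0686
t 36.05 pos [533.4 237.2 121. ] gap 68.6 F [-0.2  0.5 -0.7]
[[1.0, -0.005, -0.0], [-0.005, -1.0, -0.0], [-0.0, 0.0, -1.0]] q [-1.06  0.5   0.75  1.83 -0.4   0.98 -0.14]
```

View pics/w20.png

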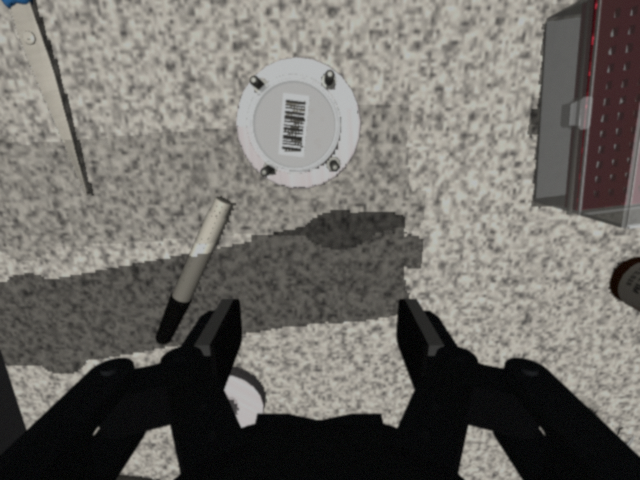

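View pics/w20c.png

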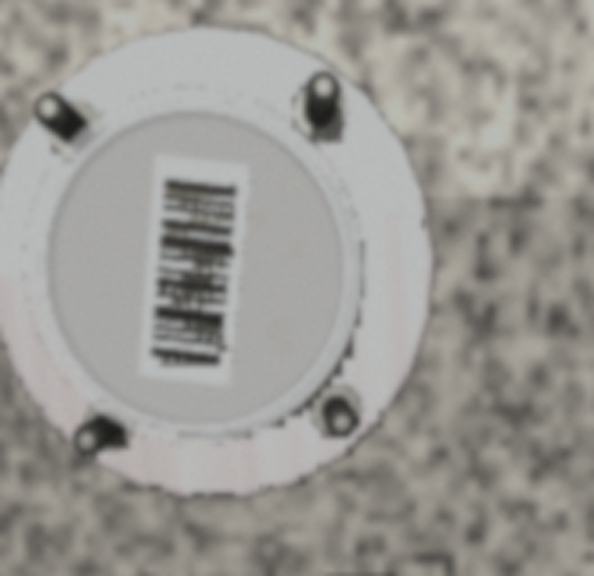

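Run:
```python
from h import *
s=snap('wrist')
f=lambda u,v,z:onz(s,240+u/3.6,50+v/3.6,z)*1000
print('label',f(195,270,.0385));print('pins',np.mean([f(*p,.038) for p in((45,102),(325,80),(88,442),(344,418))],0))
print(proj(s,[.448,.081,.013]))
snap('top','top20')
go([573,-70,110],down(0))
```

```text
label [517.19966062 321.3440612   38.5       ]
pins [518.16070616 321.83347072  38.        ]
[224.7789481  409.96693741]
t 36.2 pos [532.7 241.4 120.4] gap 68.5 F [-0.2  0.6  0.1]
[[1.0, 0.002, -0.001], [0.002, -1.0, 0.001], [-0.001, -0.001, -1.0]] q [-1.06  0.5   0.75  1.83 -0.4   0.98 -0.14]
SHIFT [ 39.8 311.5  10.2] TURN [-0.03  0.05  0.09] dist 314
```

View pics/top20.png

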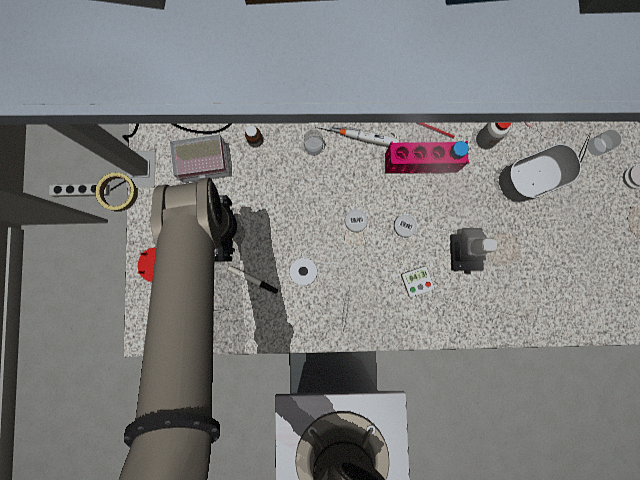

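```bash
python3 -m jog '[[5,30,0,0,0,0,-0.7],[12,80,0,0,0,0,-0.7],[20,140,0,0,0,0,-0.7],[28,200,0,0,0,0,-0.7],[35,250,20,0,0,0,-0.7],[40,285,45,0,0,0,-0.7],[40,295,65,0,0,0,-0.7],[40,295,69,0,0,0,-0.7]]';python3 -m jog '[[0,0,0,0,0,0,-0.7],[0,0,0,0,0,0,-0.7],[0,0,0,0,0,0,-0.7],[0,0,0,0,0,0,-0.7],[0,0,0,0,0,0,-0.7],[0,0,0,0,0,0,-0.7],[0,0,0,0,0,0,-0.7],[0,0,0,0,0,0,-0.7]]';python3 - <<'E'
from h import *
o=st();s=snap('wrist','w21')
cv2.imwrite('pics/w21c.png',cv2.resize(s['frame'][150:400,200:450],None,fx=2.4,fy=2.4)[:,:,::-1])
E
```

```text
t: 37.2
tool_pos: [0.5722, -0.0535, 0.05]
tool_rot: [[1.0, 0.001, -0.003], [0.001, -1.0, 0.001], [-0.003, -0.001, -1.0]]
wrist_force: [0.4, 0.4, -0.5]
finger_gap: 0.0727
t: 38.2
tool_pos: [0.5733, -0.055, 0.0518]
tool_rot: [[1.0, -0.0, -0.0], [-0.0, -1.0, 0.0], [-0.0, -0.0, -1.0]]
wrist_force: [0.2, 0.8, -0.4]
finger_gap: 0.0729
t 38.2 pos [573.3 -55.   51.8] gap 72.9 F [ 0.2  0.8 -0.4]
[[1.0, -0.0, -0.0], [-0.0, -1.0, 0.0], [-0.0, -0.0, -1.0]] q [-0.51  0.58  0.7   1.9  -0.49  0.85  0.45]
```

View pics/w21c.png

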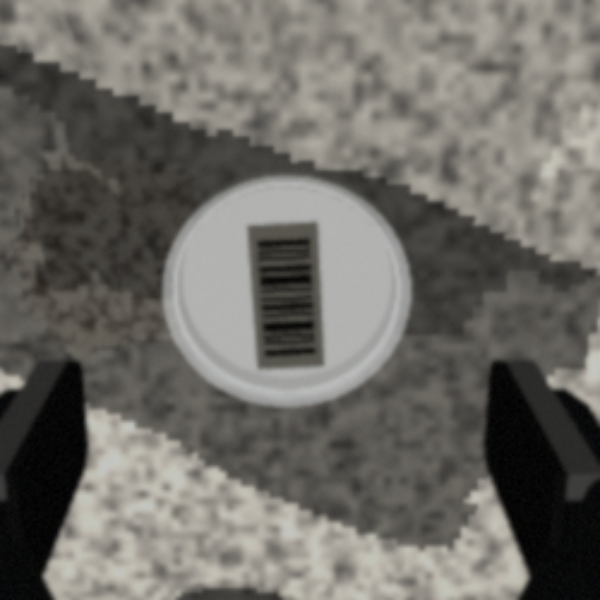

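Run:
```python
from h import *
s=snap('wrist')
p=onz(s,319.2,273.3,.0155)*1000;print(p)
go([p[0],p[1],-2],down(0))
```

```text
[572.73973159 -52.44948115  15.5       ]
t 38.3 pos [573.3 -54.9  51.8] gap 72.8 F [0.5 0.2 0.6]
[[1.0, -0.0, -0.0], [-0.0, -1.0, 0.0], [-0.0, -0.0, -1.0]] q [-0.51  0.58  0.7   1.9  -0.49  0.85  0.45]
SHIFT [-0.6 -2.5 53.8] TURN [-0.    0.   -0.01] dist 54
```

```bash
python3 -m jog '[[-0.6,-2.4,12,0,0,0,-0.6],[-0.6,-2.4,24,0,0,0,-0.6],[-0.6,-2.4,35,0,0,0,-0.6],[-0.6,-2.4,44,0,0,0,-0.6],[-0.6,-2.4,50,0,0,0,-0.6],[-0.6,-2.4,53,0,0,0,-0.6],[-0.6,-2.4,53.7,0,0,0,-0.6],[-0.6,-2.4,53.7,0,0,0,-0.6]]';python3 -m jog '[[0,0,0,0,0,0,-0.5],[0,0,0,0,0,0,-0.4],[0,0,0,0,0,0,-0.3],[0,0,0,0,0,0,0],[0,0,0,0,0,0,0],[0,0,0,0,0,0,0.5],[0,0,0,0,0,0,1],[0,0,0,0,0,0,1]]' 30;python3 - <<'E'
from h import *
o=st();s=snap('wrist','w22')
cv2.imwrite('pics/w22c.png',cv2.resize(s['frame'][230:430,210:430],None,fx=3,fy=3)[:,:,::-1])
print(proj(s,np.array(o['tool_pos'])+[0,0,.0175]))
E
```

```text
t: 39.3
tool_pos: [0.573, -0.0525, -0.0017]
tool_rot: [[1.0, -0.0, 0.001], [-0.0, -1.0, 0.0], [0.001, -0.0, -1.0]]
wrist_force: [-1.5, -0.5, -0.2]
finger_gap: 0.0684
t: 40.3
tool_pos: [0.5728, -0.0525, -0.0014]
tool_rot: [[1.0, -0.0, 0.0], [-0.0, -1.0, 0.001], [0.0, -0.001, -1.0]]
wrist_force: [-1.5, 1.2, 6.0]
finger_gap: 0.0562
t 40.3 pos [572.8 -52.5  -1.4] gap 56.2 F [-1.5  1.2  6. ]
[[1.0, -0.0, 0.0], [-0.0, -1.0, 0.001], [0.0, -0.001, -1.0]] q [-0.47  0.65  0.64  1.92 -0.56  0.75  0.5 ]
[320.74983393 328.86418054]
```

View pics/w22c.png

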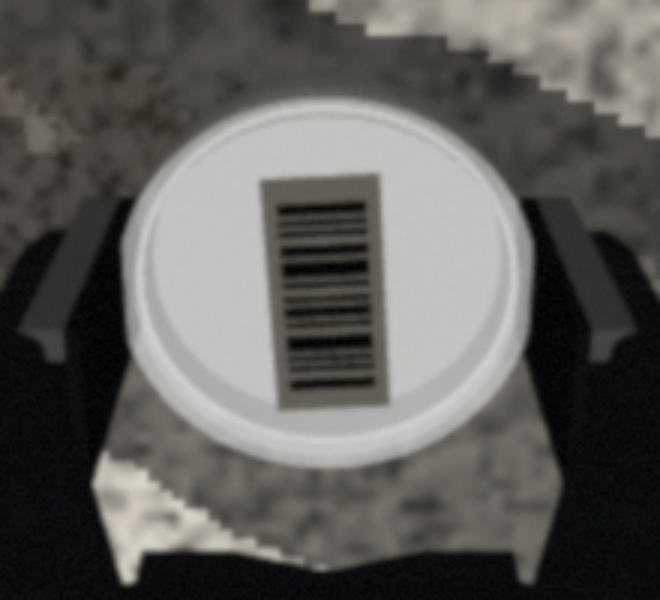

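```bash
python3 -m jog '[[0,0,-5,0,0,0,1],[0,0,-15,0,0,0,1],[0,0,-40,0,0,0,1],[0,-10,-75,0,0,0,1],[-5,-40,-105,0,0,0,1],[-12,-90,-120,0,0,0,1],[-20,-145,-120,0,0,-1,1],[-28,-200,-120,0,0,-2,1]]';python3 - <<'E'
from h import *
go([518.7,318.8,80],down(3.7))
E
```

```text
t: 41.35
tool_pos: [0.5447, 0.1492, 0.1191]
tool_rot: [[0.999, 0.035, 0.002], [0.035, -0.999, 0.001], [0.002, -0.001, -1.0]]
wrist_force: [1.2, -0.7, -0.4]
finger_gap: 0.0561
t 41.35 pos [544.7 149.2 119.1] gap 56.1 F [ 1.2 -0.7 -0.4]
[[0.999, 0.035, 0.002], [0.035, -0.999, 0.001], [0.002, -0.001, -1.0]] q [-0.93  0.46  0.77  1.88 -0.39  0.95  0.05]
SHIFT [ -20.1 -170.4   39.2] TURN [-0.05 -0.09 -1.7 ] dist 176
```

```bash
python3 -m jog '[[-6,-55,0,0,0,-1,1],[-12,-105,0,0,0,-1.7,1],[-17,-145,10,0,0,-1.7,1],[-20,-166,25,0,0,-1.7,1],[-20,-172,39,0,0,-1.7,1],[-20,-172,39,0,0,-1.7,1],[-20,-172,39,0,0,-1.7,1],[-20,-172,39,0,0,-1.7,1]]';python3 - <<'E'
from h import *
go([518.7,318.8,38.5],down(3.7));s=snap('wrist','w23')
y=np.radians(3.7)
for a in(50,130):
    A=np.radians(a)+y;print(proj(s,[.5187+.0355*np.cos(A),.3193+.0355*np.sin(A),.038]))
cv2.imwrite('pics/w23c.png',cv2.resize(s['frame'][180:300,240:400],None,fx=5,fy=5,interpolation=cv2.INTER_CUBIC)[:,:,::-1])
E
```

```text
t: 42.35
tool_pos: [0.5197, 0.3173, 0.0798]
tool_rot: [[0.998, 0.062, 0.001], [0.062, -0.998, 0.0], [0.001, -0.0, -1.0]]
wrist_force: [-0.3, -0.0, -0.6]
finger_gap: 0.0554
t 42.35 pos [519.7 317.3  79.8] gap 55.4 F [-0.3 -0.  -0.6]
[[0.998, 0.062, 0.001], [0.062, -0.998, 0.0], [0.001, -0.0, -1.0]] q [-1.12  0.58  0.69  1.8  -0.45  0.92 -0.17]
SHIFT [-1.  -1.5 41.3] TURN [-0.01 -0.06 -0.14] dist 41
[359.8719457  224.27176474]
[276.90025212 224.4672586 ]
```

View pics/w23c.png

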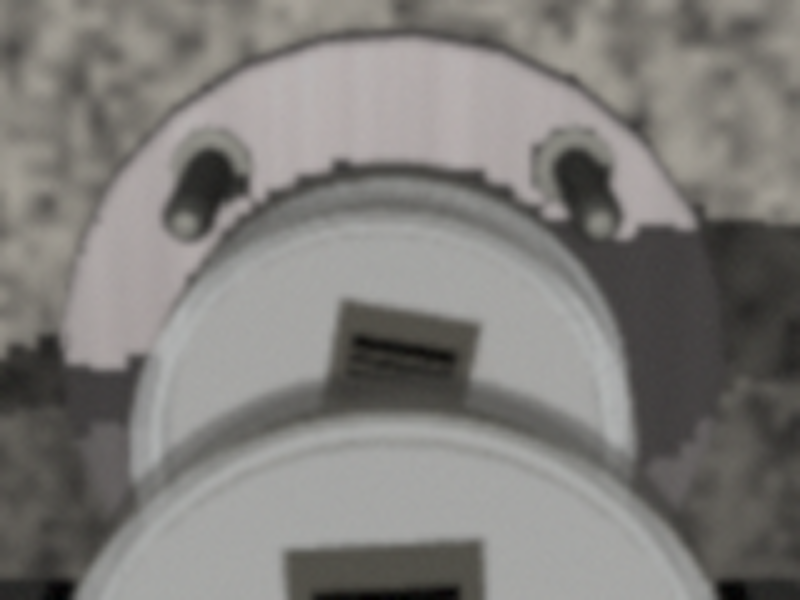

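```bash
python3 -m jog '[[-1,-1,8,0,0,0,1],[-1,-1,16,0,0,0,1],[-1,-1,24,0,0,0,1],[-1,-1,30,0,0,0,1],[-1,-1,35,0,0,0,1],[-1,-1,38,0,0,0,1],[-1,-1,40,0,0,0,1],[-1,-1,41,0,0,0,1]]';python3 - <<'E'
from h import *
go([518.4,318.6,35],down(3.7))
E
```

```text
t: 43.4
tool_pos: [0.5178, 0.3197, 0.0382]
tool_rot: [[0.998, 0.064, 0.0], [0.064, -0.998, 0.0], [0.0, -0.0, -1.0]]
wrist_force: [0.1, -0.0, -1.3]
finger_gap: 0.0557
t 43.4 pos [517.8 319.7  38.2] gap 55.7 F [ 0.1 -0.  -1.3]
[[0.998, 0.064, 0.0], [0.064, -0.998, 0.0], [0.0, -0.0, -1.0]] q [-1.1   0.63  0.65  1.82 -0.49  0.85 -0.14]
SHIFT [0.5 1.1 3.2] TURN [-0.01 -0.01 -0.01] dist 3
```

```bash
python3 -m jog '[[0.6,0.9,0.3,0,0,0,1],[0.6,0.9,0.7,0,0,0,1],[0.6,0.9,1.1,0,0,0,1],[0.6,0.9,1.5,0,0,0,1],[0.6,0.9,1.9,0,0,0,1],[0.6,0.9,2.2,0,0,0,1],[0.6,0.9,2.5,0,0,0,1],[0.6,0.9,2.5,0,0,0,1]]';python3 - <<'E'
from h import *
st()
E
```

```text
t: 44.4
tool_pos: [0.5184, 0.3189, 0.0365]
tool_rot: [[0.998, 0.064, -0.0], [0.064, -0.998, 0.001], [-0.0, -0.001, -1.0]]
wrist_force: [-1.6, -1.6, 6.6]
finger_gap: 0.0559
t 44.4 pos [518.4 318.9  36.5] gap 55.9 F [-1.6 -1.6  6.6]
[[0.998, 0.064, -0.0], [0.064, -0.998, 0.001], [-0.0, -0.001, -1.0]] q [-1.1   0.63  0.65  1.82 -0.5   0.85 -0.14]
```

Rests at the expected height with ~7 N. Release, back off, look.

```bash
python3 -m jog '[[0,0,0,0,0,0,0],[0,0,0,0,0,0,-0.35],[0,0,0,0,0,0,-0.4],[0,0,0,0,0,0,-0.5],[0,0,0,0,0,0,-0.6],[0,0,0,0,0,0,-0.6],[0,0,0,0,0,0,-0.6],[0,0,-5,0,0,0,-0.6]]';python3 -m jog '[[0,0,-12,0,0,0,-0.6],[0,0,-25,0,0,0,-0.6],[0,0,-45,0,0,0,-0.6],[0,10,-65,0,0,0,-0.6],[3,35,-80,0,0,0,-0.6],[5,65,-80,0,0,2,-0.6],[5,78,-80,0,0,3.7,-0.6],[5,78,-80,0,0,3.7,-0.6]]';python3 - <<'E'
from h import *
o=st();s=snap('wrist','w24')
cv2.imwrite('pics/w24c.png',cv2.resize(s['frame'][50:230,230:405],None,fx=3.3,fy=3.3,interpolation=cv2.INTER_CUBIC)[:,:,::-1])
go([555,-176,51],down(0))
E
```

```text
t: 45.4
tool_pos: [0.5181, 0.3186, 0.0405]
tool_rot: [[0.998, 0.064, -0.001], [0.064, -0.998, -0.0], [-0.001, 0.0, -1.0]]
wrist_force: [-0.4, -0.0, -1.1]
finger_gap: 0.0681
t: 46.4
tool_pos: [0.528, 0.239, 0.12]
tool_rot: [[1.0, -0.004, -0.001], [-0.004, -1.0, -0.001], [-0.001, 0.001, -1.0]]
wrist_force: [-0.8, 0.7, -0.5]
finger_gap: 0.0684
t 46.4 pos [528. 239. 120.] gap 68.4 F [-0.8  0.7 -0.5]
[[1.0, -0.004, -0.001], [-0.004, -1.0, -0.001], [-0.001, 0.001, -1.0]] q [-1.08  0.49  0.76  1.84 -0.4   0.97 -0.14]
t 46.45 pos [527.9 240.8 119.9] gap 68.1 F [-0.1  0.   0.6]
[[1.0, -0.001, -0.001], [-0.001, -1.0, 0.0], [-0.001, -0.0, -1.0]] q [-1.08  0.49  0.76  1.84 -0.41  0.97 -0.14]
SHIFT [ 27.7 416.8  68.9] TURN [-0.    0.07 -0.08] dist 423
```

View pics/w24c.png

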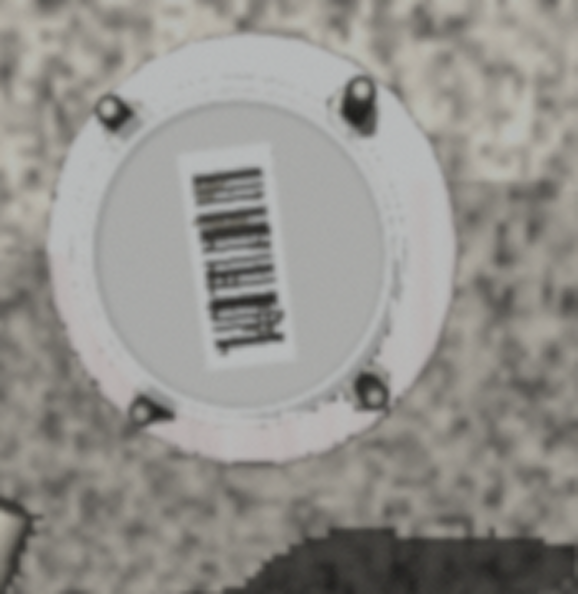

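```bash
python3 -m jog '[[3,40,0,0,0,0,-0.7],[7,95,0,0,0,0,-0.7],[11,155,0,0,0,0,-0.7],[15,215,0,0,0,0,-0.7],[19,275,0,0,0,0,-0.7],[23,330,15,0,0,0,-0.7],[26,380,35,0,0,0,-0.7],[27.5,410,55,0,0,0,-0.7]]';python3 -m jog '[[0,6,10,0,0,0,-0.7],[0,6,14,0,0,0,-0.7],[0,6,14,0,0,0,-0.7],[0,6,14,0,0,0,-0.7],[0,6,14,0,0,0,-0.7],[0,6,14,0,0,0,-0.7],[0,6,14,0,0,0,-0.7],[0,6,14,0,0,0,-0.7]]';python3 - <<'E'
from h import *
o=st();s=snap('wrist','w25')
cv2.imwrite('pics/w25c.png',cv2.resize(s['frame'][150:400,200:450],None,fx=2.4,fy=2.4)[:,:,::-1])
E
```

```text
t: 47.45
tool_pos: [0.5562, -0.1706, 0.0646]
tool_rot: [[1.0, -0.001, 0.0], [-0.001, -1.0, -0.001], [0.0, 0.001, -1.0]]
wrist_force: [0.2, 0.9, 0.3]
finger_gap: 0.0727
t: 48.45
tool_pos: [0.5558, -0.1748, 0.0516]
tool_rot: [[1.0, -0.0, 0.0], [-0.0, -1.0, 0.0], [0.0, -0.0, -1.0]]
wrist_force: [-0.2, 0.1, -0.6]
finger_gap: 0.072
t 48.45 pos [ 555.8 -174.8   51.6] gap 72.0 F [-0.2  0.1 -0.6]
[[1.0, -0.0, 0.0], [-0.0, -1.0, 0.0], [0.0, -0.0, -1.0]] q [-0.3   0.59  0.72  1.88 -0.5   0.86  0.67]
```

View pics/w25c.png

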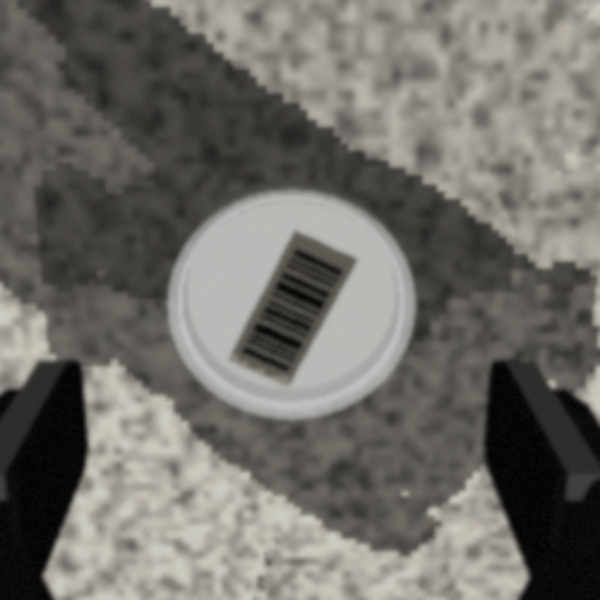

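Run:
```python
from h import *
s=snap('wrist')
p=onz(s,322.5,278.3,.0155)*1000;print(p)
go([p[0],p[1],-2],down(0))
```

```text
[ 557.10460017 -175.24085083   15.5       ]
t 48.55 pos [ 555.8 -174.8   51.6] gap 73.1 F [ 0.7 -0.4 -0.6]
[[1.0, -0.0, 0.0], [-0.0, -1.0, 0.0], [0.0, -0.0, -1.0]] q [-0.3   0.59  0.71  1.88 -0.5   0.86  0.67]
SHIFT [ 1.3  0.4 53.6] TURN [-0.   -0.   -0.01] dist 54
```

```bash
python3 -m jog '[[1.2,0.4,12,0,0,0,-0.6],[1.2,0.4,24,0,0,0,-0.6],[1.2,0.4,35,0,0,0,-0.6],[1.2,0.4,44,0,0,0,-0.6],[1.2,0.4,50,0,0,0,-0.6],[1.2,0.4,53,0,0,0,-0.6],[1.2,0.4,53.5,0,0,0,-0.6],[1.2,0.4,53.5,0,0,0,-0.6]]';python3 -m jog '[[0,0,0,0,0,0,-0.5],[0,0,0,0,0,0,-0.4],[0,0,0,0,0,0,-0.3],[0,0,0,0,0,0,0],[0,0,0,0,0,0,0],[0,0,0,0,0,0,0.5],[0,0,0,0,0,0,1],[0,0,0,0,0,0,1]]' 30;python3 - <<'E'
from h import *
o=st();s=snap('wrist','w26')
cv2.imwrite('pics/w26c.png',cv2.resize(s['frame'][230:430,210:430],None,fx=3,fy=3)[:,:,::-1])
print(proj(s,np.array(o['tool_pos'])+[0,0,.0175]))
E
```

```text
t: 49.55
tool_pos: [0.5573, -0.1752, -0.0017]
tool_rot: [[1.0, -0.0, 0.001], [-0.0, -1.0, -0.0], [0.001, 0.0, -1.0]]
wrist_force: [-0.0, 0.1, 0.3]
finger_gap: 0.0685
t: 50.55
tool_pos: [0.5571, -0.1751, -0.0014]
tool_rot: [[1.0, -0.0, 0.0], [-0.0, -1.0, 0.001], [0.0, -0.001, -1.0]]
wrist_force: [-1.8, 1.8, 5.9]
finger_gap: 0.0555
t 50.55 pos [ 557.1 -175.1   -1.4] gap 55.5 F [-1.8  1.8  5.9]
[[1.0, -0.0, 0.0], [-0.0, -1.0, 0.001], [0.0, -0.001, -1.0]] q [-0.26  0.66  0.65  1.9  -0.57  0.77  0.72]
[320.72496034 328.81951768]
```

View pics/w26c.png

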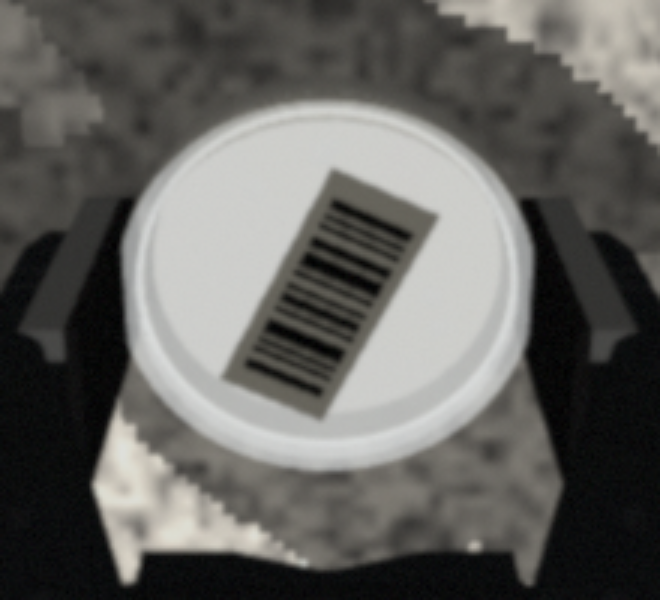

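```bash
python3 -m jog '[[0,0,-5,0,0,0,1],[0,0,-15,0,0,0,1],[0,0,-40,0,0,0,1],[0,-15,-75,0,0,0,1],[-3,-50,-105,0,0,0,1],[-8,-105,-120,0,0,0,1],[-12,-165,-120,0,0,-1,1],[-17,-225,-120,0,0,-2,1]]';python3 -m jog '[[-5,-55,0,0,0,-1,1],[-10,-115,0,0,0,-1.7,1],[-15,-175,0,0,0,-1.7,1],[-19,-225,0,0,0,-1.7,1],[-21,-257,10,0,0,-1.7,1],[-22,-268,20,0,0,-1.7,1],[-22,-268,24,0,0,-1.7,1],[-22,-268,24,0,0,-1.7,1]]';python3 - <<'E'
from h import *
go([518.5,319.3,53.5],down(3.7))
E
```

```text
t: 51.6
tool_pos: [0.5401, 0.0516, 0.119]
tool_rot: [[0.999, 0.035, 0.002], [0.035, -0.999, 0.001], [0.002, -0.001, -1.0]]
wrist_force: [0.9, 0.2, -0.0]
finger_gap: 0.0555
t: 52.6
tool_pos: [0.5092, 0.3142, 0.094]
tool_rot: [[0.998, 0.061, -0.0], [0.061, -0.998, -0.001], [-0.0, 0.001, -1.0]]
wrist_force: [0.2, -0.3, -0.8]
finger_gap: 0.0555
t 52.6 pos [509.2 314.2  94. ] gap 55.5 F [ 0.2 -0.3 -0.8]
[[0.998, 0.061, -0.0], [0.061, -0.998, -0.001], [-0.0, 0.001, -1.0]] q [-1.15  0.55  0.71  1.81 -0.44  0.94 -0.19]
SHIFT [ 9.6 -4.6 40.5] TURN [ 0.08  0.02 -0.19] dist 42
```

```bash
python3 -m jog '[[5,-2,5,0,0,0,1],[9.5,-3.5,12,0,0,-0.1,1],[9.5,-3.5,16,0,0,-0.1,1],[9.5,-3.5,18,0,0,-0.1,1],[9.5,-3.5,18,0,0,-0.1,1],[9.5,-3.5,18,0,0,-0.1,1],[9.5,-3.5,18,0,0,-0.1,1],[9.5,-3.5,18,0,0,-0.1,1]]';python3 - <<'E'
from h import *
go([518.5,319.3,53.5],down(3.7));s=snap('wrist','w27')
y=np.radians(3.7)
for a in(50,130):
    A=np.radians(a)+y;print(proj(s,[.5187+.0355*np.cos(A),.3193+.0355*np.sin(A),.038]))
cv2.imwrite('pics/w27c.png',cv2.resize(s['frame'][180:340,230:410],None,fx=4,fy=3.7,interpolation=cv2.INTER_CUBIC)[:,:,::-1])
E
```

```text
t: 53.6
tool_pos: [0.518, 0.3211, 0.0763]
tool_rot: [[0.998, 0.066, 0.0], [0.066, -0.998, 0.0], [0.0, -0.0, -1.0]]
wrist_force: [0.3, 0.2, -0.4]
finger_gap: 0.0557
t 53.6 pos [518.  321.1  76.3] gap 55.7 F [ 0.3  0.2 -0.4]
[[0.998, 0.066, 0.0], [0.066, -0.998, 0.0], [0.0, -0.0, -1.0]] q [-1.13  0.59  0.69  1.8  -0.46  0.92 -0.17]
SHIFT [ 0.4  1.8 22.8] TURN [-0.02 -0.01  0.1 ] dist 23
[363.33459383 233.08974674]
[279.39045691 232.92438893]
```

View pics/w27c.png

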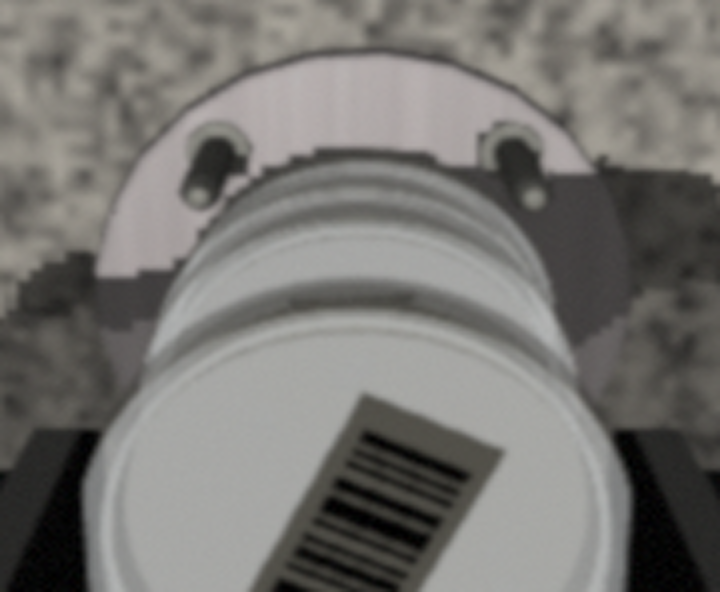

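```bash
python3 -m jog '[[0.4,1.6,4,0,0,0,1],[0.4,1.6,9,0,0,0,1],[0.4,1.6,14,0,0,0,1],[0.4,1.6,18,0,0,0,1],[0.4,1.6,20.5,0,0,0,1],[0.4,1.6,22,0,0,0,1],[0.4,1.6,22.5,0,0,0,1],[0.4,1.6,22.5,0,0,0,1]]';python3 - <<'E'
from h import *
go([518.4,319.2,51],down(3.7))
E
```

```text
t: 54.65
tool_pos: [0.5186, 0.3195, 0.0537]
tool_rot: [[0.998, 0.066, 0.0], [0.066, -0.998, 0.0], [0.0, -0.0, -1.0]]
wrist_force: [-0.1, 0.8, 0.1]
finger_gap: 0.0559
t 54.65 pos [518.6 319.5  53.7] gap 55.9 F [-0.1  0.8  0.1]
[[0.998, 0.066, 0.0], [0.066, -0.998, 0.0], [0.0, -0.0, -1.0]] q [-1.11  0.61  0.67  1.81 -0.48  0.88 -0.15]
SHIFT [-0.2  0.3  2.7] TURN [-0.01 -0.01  0.09] dist 3
```

```bash
python3 -m jog '[[-0.2,0.3,0.3,0,0,0,1],[-0.2,0.3,0.7,0,0,0,1],[-0.2,0.3,1.1,0,0,0,1],[-0.2,0.3,1.5,0,0,0,1],[-0.2,0.3,1.9,0,0,0,1],[-0.2,0.3,2.2,0,0,0,1],[-0.2,0.3,2.6,0,0,0,1],[-0.2,0.3,2.6,0,0,0,1]]';python3 - <<'E'
from h import *
st()
E
```

```text
t: 55.65
tool_pos: [0.5185, 0.3193, 0.0515]
tool_rot: [[0.998, 0.066, 0.0], [0.066, -0.998, 0.001], [0.0, -0.001, -1.0]]
wrist_force: [-0.7, 0.4, 5.2]
finger_gap: 0.0559
t 55.65 pos [518.5 319.3  51.5] gap 55.9 F [-0.7  0.4  5.2]
[[0.998, 0.066, 0.0], [0.066, -0.998, 0.001], [0.0, -0.001, -1.0]] q [-1.11  0.62  0.67  1.82 -0.49  0.88 -0.15]
```

```bash
python3 -m jog '[[0,0,0,0,0,0,0],[0,0,0,0,0,0,-0.35],[0,0,0,0,0,0,-0.4],[0,0,0,0,0,0,-0.5],[0,0,0,0,0,0,-0.6],[0,0,0,0,0,0,-0.6],[0,0,0,0,0,0,-0.6],[0,0,-5,0,0,0,-0.6]]';python3 -m jog '[[0,0,-12,0,0,0,-0.6],[0,0,-25,0,0,0,-0.6],[0,0,-45,0,0,0,-0.6],[0,10,-65,0,0,0,-0.6],[0,35,-70,0,0,0,-0.6],[0,65,-70,0,0,2,-0.6],[0,78,-70,0,0,3.7,-0.6],[0,78,-70,0,0,3.7,-0.6]]';python3 - <<'E'
from h import *
import time
o=st();s=snap('wrist','w28');s=snap('wrist','w28');snap('top','top28');snap('scene','s28')
cv2.imwrite('pics/w28c.png',cv2.resize(s['frame'][50:230,230:405],None,fx=3.3,fy=3.3,interpolation=cv2.INTER_CUBIC)[:,:,::-1])
E
```

```text
t: 56.65
tool_pos: [0.518, 0.319, 0.0559]
tool_rot: [[0.998, 0.066, -0.001], [0.066, -0.998, -0.0], [-0.001, 0.0, -1.0]]
wrist_force: [0.5, -0.8, -0.1]
finger_gap: 0.0682
t: 57.65
tool_pos: [0.5233, 0.2392, 0.1255]
tool_rot: [[1.0, -0.002, -0.001], [-0.002, -1.0, -0.0], [-0.001, 0.0, -1.0]]
wrist_force: [-0.4, 0.8, -0.0]
finger_gap: 0.0688
t 57.65 pos [523.3 239.2 125.5] gap 68.8 F [-0.4  0.8 -0. ]
[[1.0, -0.002, -0.001], [-0.002, -1.0, -0.0], [-0.001, 0.0, -1.0]] q [-1.09  0.48  0.77  1.85 -0.4   0.98 -0.15]
```

View pics/w28c.png

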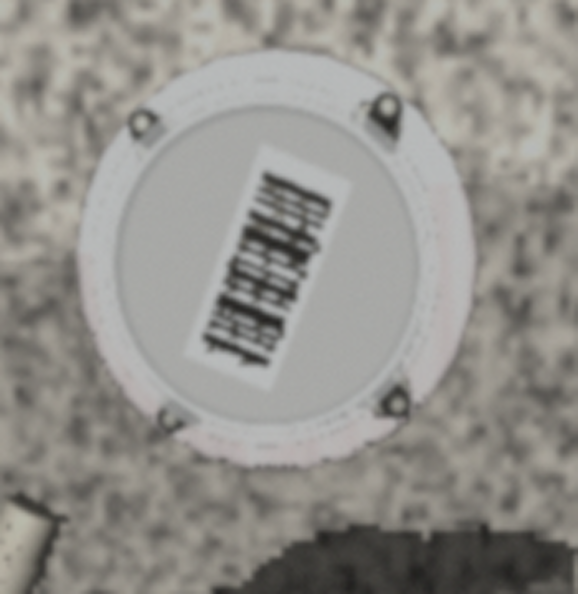

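View pics/top28.png

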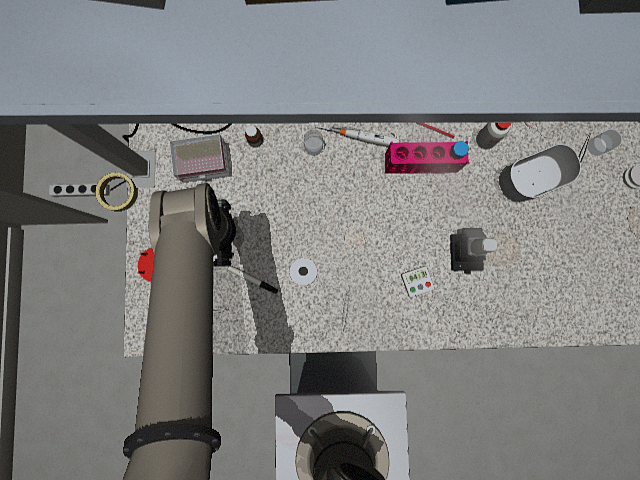

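View pics/s28.png

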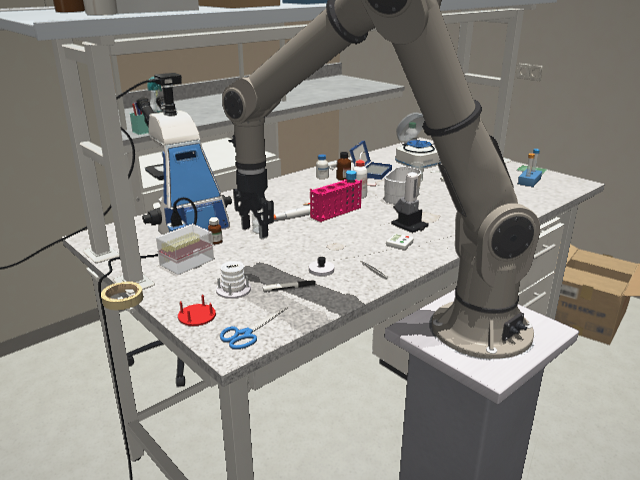

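```bash
python3 - <<'E'
from h import *
s=snap('wrist');f=lambda u,v,z:onz(s,230+u/3.3,50+v/3.3,z)*1000
print('label3',f(268,267,.0685))
go([448,75,90],down(0))
E
python3 -m jog '[[-8,15,0,0,0,0,-0.2],[-20,45,5,0,0,0,-0.2],[-35,80,12,0,0,0,-0.2],[-52,115,20,0,0,0,-0.2],[-66,148,28,0,0,0,-0.2],[-74,162,34,0,0,0,-0.2],[-75,164,36,0,0,0,-0.2],[-75,164,36,0,0,0,-0.2]]'; python3 -m jog '[[0,0,0,0,0,0,-0.2],[0,0,0,0,0,0,-0.2],[0,0,0,0,0,0,-0.2],[0,0,0,0,0,0,-0.2],[0,0,0,0,0,0,-0.2],[0,0,0,0,0,0,-0.2],[0,0,0,0,0,0,-0.2],[0,0,0,0,0,0,-0.2]]'
python3 - <<'E'
from h import *
st();s=snap('wrist','w29')
E
```

```text
label3 [517.89439956 320.83855323  68.5       ]
t 57.9 pos [523.2 242.5 125.7] gap 68.0 F [0.1 0.5 0. ]
[[1.0, 0.004, -0.0], [0.004, -1.0, 0.0], [-0.0, -0.0, -1.0]] q [-1.1   0.48  0.77  1.84 -0.4   0.98 -0.15]
SHIFT [-75.8 167.3  35.7] TURN [-0.01  0.02  0.2 ] dist 187
t: 58.9
tool_pos: [0.4494, 0.0783, 0.0901]
tool_rot: [[1.0, 0.003, 0.001], [0.003, -1.0, 0.0], [0.001, -0.0, -1.0]]
wrist_force: [0.4, 0.5, 0.4]
finger_gap: 0.0513
t: 59.9
tool_pos: [0.4487, 0.0772, 0.09]
tool_rot: [[1.0, 0.002, 0.0], [0.002, -1.0, 0.0], [0.0, -0.0, -1.0]]
wrist_force: [0.5, 0.3, -0.2]
finger_gap: 0.0514
t 59.9 pos [448.7  77.2  90. ] gap 51.4 F [ 0.5  0.3 -0.2]
[[1.0, 0.002, 0.0], [0.002, -1.0, 0.0], [0.0, -0.0, -1.0]] q [-0.98  0.32  0.84  2.15 -0.33  0.8   0.07]
```

View pics/w29.png

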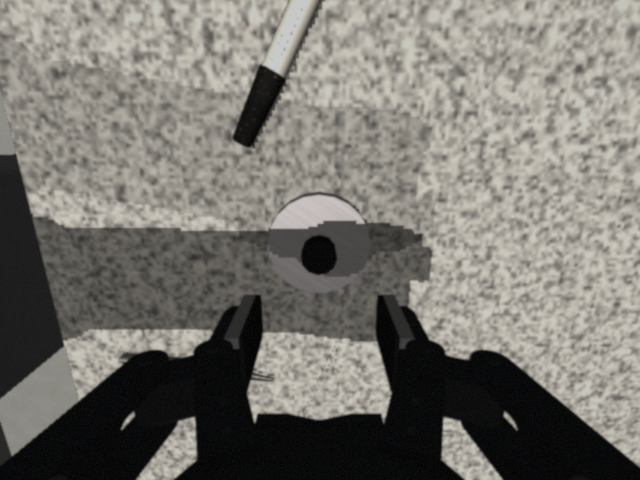

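Run:
```python
from h import *
s=snap('wrist');f=s['frame'].astype(int).sum(2)
m=np.zeros(f.shape,bool);m[225:280,295:345]=f[225:280,295:345]<60
ys,xs=np.nonzero(m);print(xs.min(),xs.max(),ys.min(),ys.max())
u=(xs.min()+xs.max())/2
print('knob',onz(s,u,(ys.min()+ys.max())/2,.038)*1000,onz(s,u,(ys.min()+ys.max())/2,.03)*1000,'disc',onz(s,319,242.5,.013)*1000)
```

```text
302 335 236 273
knob [447.78513259  85.2748081   38.        ] [447.79041321  82.47015884  30.        ] disc [448.11797262  84.96690693  13.        ]
```

```bash
python3 -m jog '[[-0.8,-4,10,0,0,0,-0.2],[-0.8,-7.3,25,0,0,0,-0.2],[-0.8,-7.3,42,0,0,0,-0.2],[-0.8,-7.3,57,0,0,0,-0.2],[-0.8,-7.3,68,0,0,0,-0.2],[-0.8,-7.3,73,0,0,0,-0.2],[-0.8,-7.3,74,0,0,0,-0.2],[-0.8,-7.3,74,0,0,0,-0.2]]'
python3 - <<'E'
from h import *
st();s=snap('wrist','w30')
E
```

```text
t: 61.0
tool_pos: [0.4483, 0.0846, 0.0163]
tool_rot: [[1.0, 0.002, 0.001], [0.002, -1.0, 0.0], [0.001, -0.0, -1.0]]
wrist_force: [0.0, 0.1, 0.8]
finger_gap: 0.0514
t 61.0 pos [448.3  84.6  16.3] gap 51.4 F [0.  0.1 0.8]
[[1.0, 0.002, 0.001], [0.002, -1.0, 0.0], [0.001, -0.0, -1.0]] q [-0.87  0.46  0.71  2.19 -0.5   0.65  0.2 ]
```

View pics/w30.png

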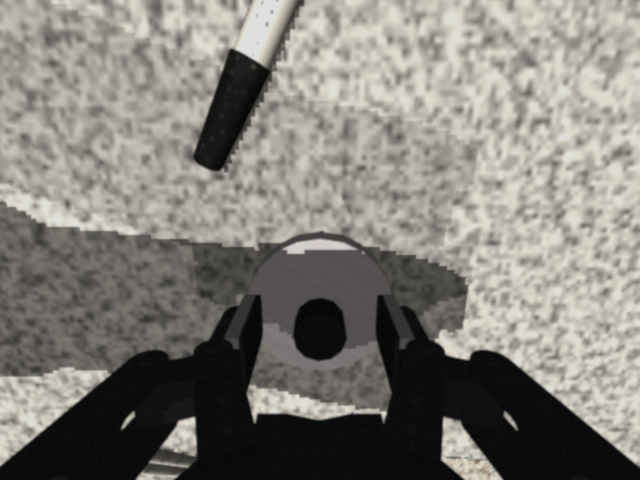

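```bash
python3 - <<'E'
from h import *
s=snap('wrist');print(onz(s,320,335,.038)*1000,'disc',onz(s,320,303,.013)*1000)
E
python3 -m jog '[[0,0,0,0,0,0,0],[0,0,0,0,0,0,0.2],[0,0,0,0,0,0,0.4],[0,0,0,0,0,0,0.6],[0,0,0,0,0,0,1],[0,0,0,0,0,0,1],[0,0,0,0,0,0,1],[0,0,0,0,0,0,1]]' 35; python3 -c "
from h import *
st();snap('wrist','w31')"
```

```text
[447.98078746  84.31443461  38.        ] disc [448.10087631  85.67565338  13.        ]
t: 62.1
tool_pos: [0.448, 0.0845, 0.0162]
tool_rot: [[1.0, 0.002, 0.0], [0.002, -1.0, 0.0], [0.0, -0.0, -1.0]]
wrist_force: [-1.8, 0.2, 5.6]
finger_gap: 0.0202
t 62.1 pos [448.   84.5  16.2] gap 20.2 F [-1.8  0.2  5.6]
[[1.0, 0.002, 0.0], [0.002, -1.0, 0.0], [0.0, -0.0, -1.0]] q [-0.87  0.46  0.71  2.19 -0.5   0.65  0.2 ]
```

View pics/w31.png

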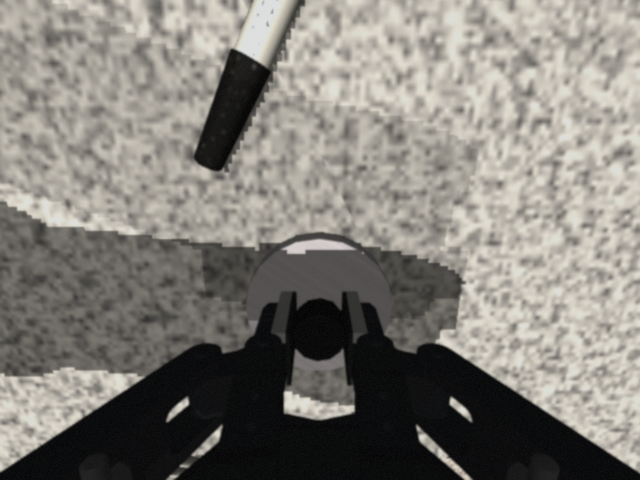

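```bash
python3 -m jog '[[0,0,-6,0,0,0,1],[0,0,-18,0,0,0,1],[2,0,-45,0,0,0,1],[10,-15,-80,0,0,0,1],[25,-50,-110,0,0,0,1],[45,-95,-124,0,0,0,1],[60,-135,-124,0,0,0,1],[70,-157,-124,0,0,0,1]]'; python3 -m jog '[[0,0,0,0,0,0,1],[0,0,0,0,0,0,1],[0,0,0,0,0,0,1],[0,0,0,0,0,0,1],[0,0,0,0,0,0,1],[0,0,0,0,0,0,1],[0,0,0,0,0,0,1],[0,0,0,0,0,0,1]]'; python3 -c "
from h import *
st();snap('wrist','w32')"
```

```text
t: 63.15
tool_pos: [0.518, 0.2447, 0.1408]
tool_rot: [[1.0, 0.005, 0.001], [0.005, -1.0, 0.001], [0.001, -0.001, -1.0]]
wrist_force: [-0.1, 0.3, -1.3]
finger_gap: 0.0204
t: 64.15
tool_pos: [0.5177, 0.2416, 0.14]
tool_rot: [[1.0, 0.002, 0.0], [0.002, -1.0, 0.0], [0.0, -0.0, -1.0]]
wrist_force: [-0.2, 0.1, -1.0]
finger_gap: 0.0199
t 64.15 pos [517.7 241.6 140. ] gap 19.9 F [-0.2  0.1 -1. ]
[[1.0, 0.002, 0.0], [0.002, -1.0, 0.0], [0.0, -0.0, -1.0]] q [-1.12  0.46  0.8   1.84 -0.38  1.   -0.16]
```

View pics/w32.png

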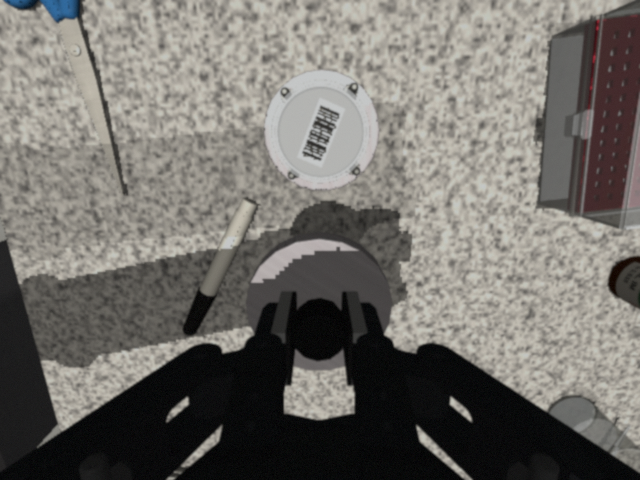

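Run:
```python
from h import *
s=snap('wrist')
cv2.imwrite('pics/w32c.png',cv2.resize(s['frame'][60:200,255:390],None,fx=4.2,fy=4.2,interpolation=cv2.INTER_CUBIC)[:,:,::-1])
```

```text
(no output)
```

View pics/w32c.png

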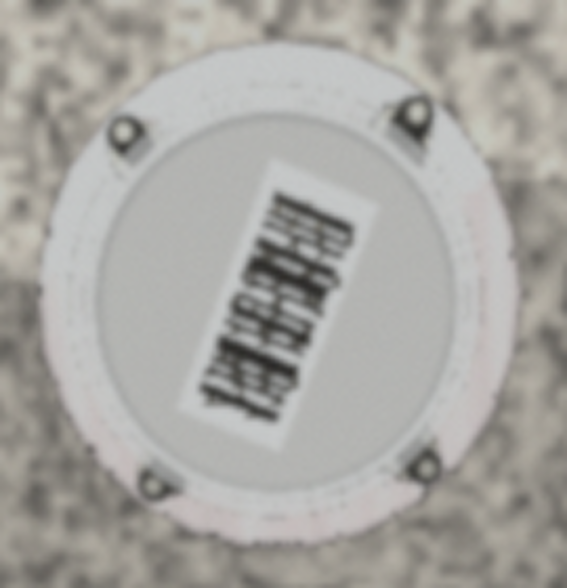

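Run:
```python
from h import *
s=snap('wrist');f=lambda u,v,z:onz(s,255+u/4.2,60+v/4.2,z)*1000
print('label',f(278,304,.0685),'lid ring',f(276,301,.068))
print('pins',np.mean([f(*p,.038) for p in((122,130),(416,112),(154,488),(427,470))],0))
go([518.3,319.4,95],down(0))
```

```text
label [518.15566908 319.16506188  68.5       ] lid ring [517.87622484 319.56880211  68.        ]
pins [518.6839401  318.95718946  38.        ]
t 64.3 pos [517.7 241.6 140. ] gap 20.6 F [-0.2 -0.5 -1.2]
[[1.0, 0.002, 0.0], [0.002, -1.0, 0.0], [0.0, -0.0, -1.0]] q [-1.12  0.46  0.8   1.84 -0.38  1.   -0.16]
SHIFT [  0.8 -77.8  45. ] TURN [-0.  -0.   0.1] dist 90
```

```bash
python3 -m jog '[[0.2,-18,0,0,0,0,1],[0.4,-40,0,0,0,0,1],[0.6,-60,8,0,0,0,1],[0.6,-73,22,0,0,0,1],[0.6,-77.4,36,0,0,0,1],[0.6,-77.4,46,0,0,0,1],[0.6,-77.4,48,0,0,0,1],[0.6,-77.4,48,0,0,0,1]]'; python3 -m jog '[[0,0,0,0,0,0,1],[0,0,0,0,0,0,1],[0,0,0,0,0,0,1],[0,0,0,0,0,0,1],[0,0,0,0,0,0,1],[0,0,0,0,0,0,1],[0,0,0,0,0,0,1],[0,0,0,0,0,0,1]]'; python3 -c "
from h import *
go([518.1,319,75],down(0));snap('wrist','w33')"
```

```text
t: 65.3
tool_pos: [0.5185, 0.3182, 0.0922]
tool_rot: [[1.0, 0.0, 0.0], [0.0, -1.0, -0.0], [0.0, 0.0, -1.0]]
wrist_force: [0.7, -0.2, -1.0]
finger_gap: 0.0203
t: 66.3
tool_pos: [0.5181, 0.319, 0.092]
tool_rot: [[1.0, 0.002, 0.0], [0.002, -1.0, 0.0], [0.0, -0.0, -1.0]]
wrist_force: [-0.4, -0.2, -1.0]
finger_gap: 0.0204
t 66.3 pos [518.1 319.   92. ] gap 20.4 F [-0.4 -0.2 -1. ]
[[1.0, 0.002, 0.0], [0.002, -1.0, 0.0], [0.0, -0.0, -1.0]] q [-1.15  0.57  0.73  1.79 -0.46  0.95 -0.23]
SHIFT [-0.  0. 17.] TURN [-0.  -0.   0.1] dist 17
```

View pics/w33.png

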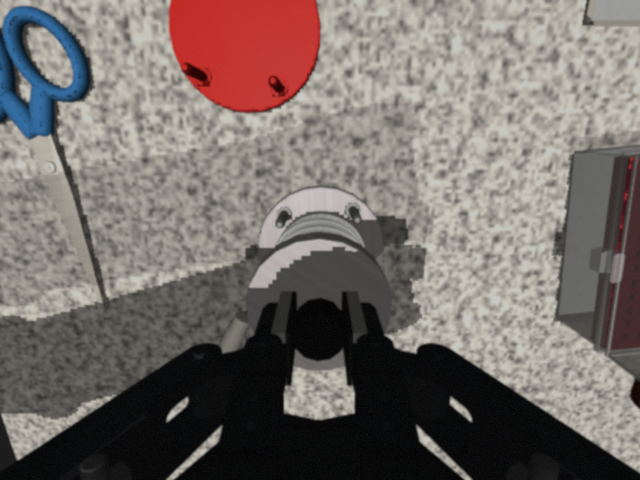

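Well aligned. Lower slowly onto the lid (expect contact at TCP z≈75.2 mm; rim touching the lid would show at ≈84).

```bash
python3 -m jog '[[0,0,1.5,0,0,0,1],[0,0,3,0,0,0,1],[0,0,4.5,0,0,0,1],[0,0,6,0,0,0,1],[0,0,7.5,0,0,0,1],[0,0,9,0,0,0,1],[0,0,10.5,0,0,0,1],[0,0,11,0,0,0,1]]'; python3 -c "
from h import *
st()"
```

```text
t: 67.35
tool_pos: [0.5181, 0.319, 0.0809]
tool_rot: [[1.0, 0.002, -0.0], [0.002, -1.0, 0.0], [-0.0, -0.0, -1.0]]
wrist_force: [0.8, 0.2, -0.5]
finger_gap: 0.0205
t 67.35 pos [518.1 319.   80.9] gap 20.5 F [ 0.8  0.2 -0.5]
[[1.0, 0.002, -0.0], [0.002, -1.0, 0.0], [-0.0, -0.0, -1.0]] q [-1.15  0.59  0.72  1.8  -0.47  0.93 -0.22]
```

Skirt is past the lid with no force. Continue.

```bash
python3 -m jog '[[0,0,1,0,0,0,1],[0,0,2,0,0,0,1],[0,0,3,0,0,0,1],[0,0,4,0,0,0,1],[0,0,5,0,0,0,1],[0,0,5.7,0,0,0,1],[0,0,6.2,0,0,0,1],[0,0,6.2,0,0,0,1]]'; python3 -c "
from h import *
st()"
```

```text
t: 68.35
tool_pos: [0.5184, 0.3191, 0.0751]
tool_rot: [[1.0, 0.002, 0.0], [0.002, -1.0, 0.0], [0.0, -0.0, -1.0]]
wrist_force: [-0.6, -0.3, 1.5]
finger_gap: 0.0202
t 68.35 pos [518.4 319.1  75.1] gap 20.2 F [-0.6 -0.3  1.5]
[[1.0, 0.002, 0.0], [0.002, -1.0, 0.0], [0.0, -0.0, -1.0]] q [-1.14  0.59  0.71  1.8  -0.48  0.92 -0.22]
```

Home height reached; a further 0.6 mm to confirm, then release.

```bash
python3 -m jog '[[0,0,0.3,0,0,0,1],[0,0,0.6,0,0,0,1],[0,0,0.6,0,0,0,1],[0,0,0.6,0,0,0,1],[0,0,0.6,0,0,0,0.5],[0,0,0.6,0,0,0,0.3],[0,0,0.6,0,0,0,0],[0,0,0.6,0,0,0,-0.2]]'; python3 -m jog '[[0,0,0,0,0,0,-0.2],[0,0,-10,0,0,0,-0.2],[0,0,-25,0,0,0,-0.2],[0,0,-45,0,0,0,-0.2],[0,15,-65,0,0,0,-0.2],[0,45,-70,0,0,0,-0.2],[0,75,-70,0,0,0,-0.2],[0,85,-70,0,0,0,-0.2]]'; python3 -m jog '[[0,0,0,0,0,0,-0.2],[0,0,0,0,0,0,-0.2],[0,0,0,0,0,0,-0.2],[0,0,0,0,0,0,-0.2],[0,0,0,0,0,0,-0.2],[0,0,0,0,0,0,-0.2],[0,0,0,0,0,0,-0.2],[0,0,0,0,0,0,-0.2]]'
python3 - <<'E'
from h import *
st();s=snap('wrist','w34');c=snap('scene','s34');t=snap('top','top34')
a=cv2.resize(c['frame'][220:320,170:330],None,fx=5,fy=5,interpolation=cv2.INTER_CUBIC);cv2.imwrite('pics/s34c.png',a[:,:,::-1])
cv2.imwrite('pics/s34r.png',cv2.resize(c['frame'][150:260,340:500],None,fx=4,fy=4,interpolation=cv2.INTER_CUBIC)[:,:,::-1])
E
```

```text
t: 69.35
tool_pos: [0.5179, 0.3189, 0.0739]
tool_rot: [[1.0, 0.002, -0.0], [0.002, -1.0, -0.0], [-0.0, 0.0, -1.0]]
wrist_force: [-0.2, 0.2, -0.7]
finger_gap: 0.0511
t: 70.35
tool_pos: [0.5181, 0.2293, 0.1445]
tool_rot: [[1.0, -0.004, -0.001], [-0.004, -1.0, -0.001], [-0.001, 0.001, -1.0]]
wrist_force: [-1.0, 0.5, -0.1]
finger_gap: 0.0511
t: 71.35
tool_pos: [0.5183, 0.234, 0.1442]
tool_rot: [[1.0, 0.002, 0.0], [0.002, -1.0, 0.0], [0.0, -0.0, -1.0]]
wrist_force: [-0.3, -0.4, -0.0]
finger_gap: 0.0512
t 71.35 pos [518.3 234.  144.2] gap 51.2 F [-0.3 -0.4 -0. ]
[[1.0, 0.002, 0.0], [0.002, -1.0, 0.0], [0.0, -0.0, -1.0]] q [-1.12  0.45  0.8   1.85 -0.38  1.01 -0.16]
```

View pics/w34.png

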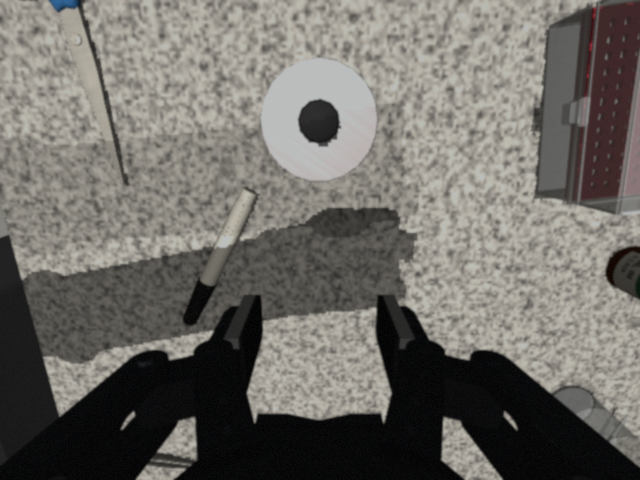

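View pics/s34c.png

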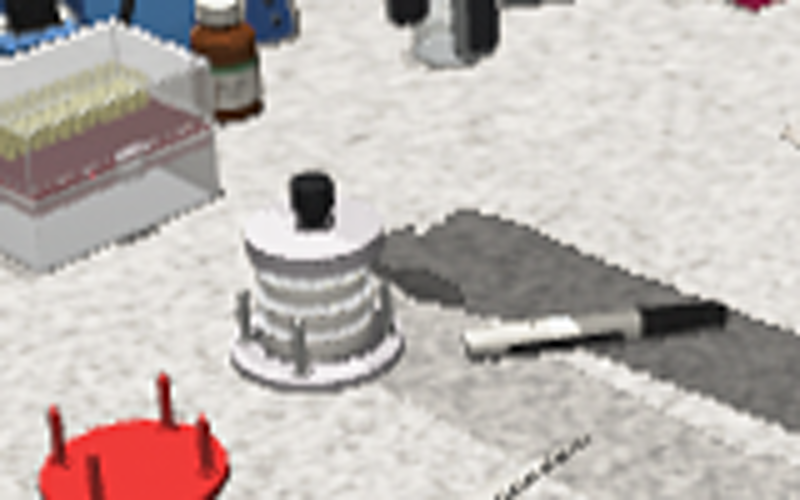

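View pics/s34r.png

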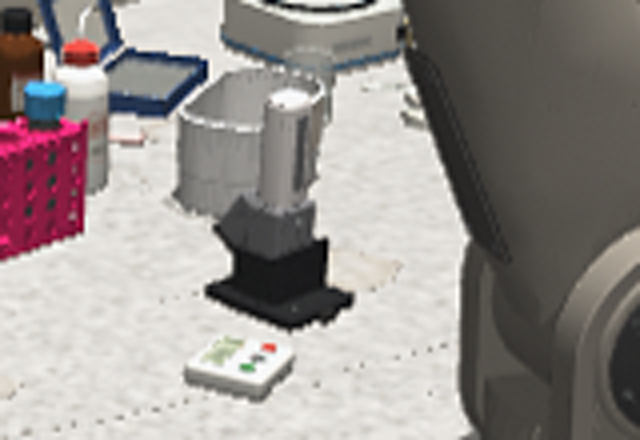

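View pics/top34.png

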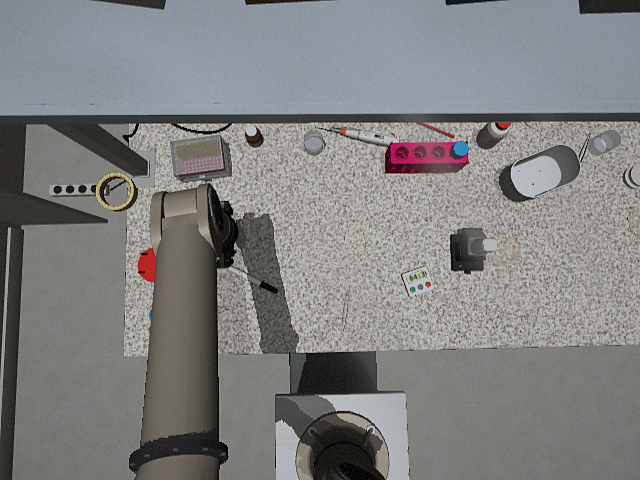

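Run:
```python
from h import *
s=snap('wrist');c=snap('scene')
print('top disc',onz(s,319,119.5,.072)*1000,'width',(onz(s,377,119,.072)-onz(s,262,119,.072))[0]*1000)
f=cv2.resize(c['frame'][220:320,170:330],None,fx=5,fy=5,interpolation=cv2.INTER_CUBIC)[:,:,::-1].copy()
for z,r in((.072,.0345),(.059,.0345),(.097,.011)):
    for a in np.linspace(0,2*np.pi,60):
        p=proj(c,[.5183+r*np.cos(a),.3191+r*np.sin(a),z]);cv2.circle(f,(int((p[0]-170+.5)*5),int((p[1]-220+.5)*5)),1,(0,0,255),-1)
cv2.imwrite('pics/chk.png',f[130:420,150:550])
```

```text
top disc [517.47708209 318.72429876  72.        ] width 67.32515865808946
```

View pics/chk.png

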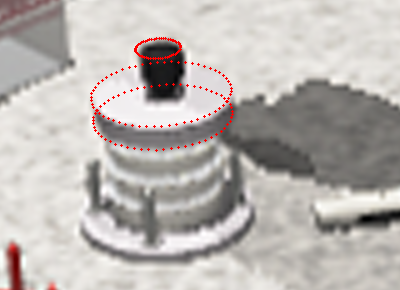

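```bash
python3 -c "
from h import *
print(order.sign_off())"
```

```text
the job is handed in; nothing more can be done
None
```

The job is done and handed in at about 71 s of the 210 s allowed.

- **Scanning:** there were three loose dishes, with no fourth in the row. I aimed the reader at each label for more than a second, left to right and about 80 mm off. The reader gives no sign of a read, so I judged the aim from the wrist pictures. I then stood the reader back in its cradle, where contact came at the same height as at the pick-up.
- **Stacking:** one dish was already on the carrier. Dishes 1, 2 and 3 went on top in that order. Each touched down at the expected height, about 5–7 N, and within about 1 mm of centre.
- **Cap:** it went down over the pile without jamming to its expected height, taken from the pick-up height on the bench. In the scene picture its drawn-in home outline matches to about 2 mm, and it looks level.
- **Last checks:** the reader stands upright in its cradle. The timer, the marker and the red look-alike carrier show no shift. The gripper is clear and the wrist force is near zero.
- **Disagreement:** the top camera put the carrier about 5 mm and dish 1 about 3 mm off from the wrist camera. I used the wrist camera, and the contacts and fits agreed with it.

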